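Lock the tube rotator's shaft with its pin

ROBOT

A 6-joint arm with a two-finger parallel gripper is mounted at the origin on the work surface. World frame = base frame: x ahead of the robot, y to its left, z up, the work surface at z = 0. Lengths are in m, angles in rad, forces in N, time in s.
With the tool pointing down it reaches from about 0.325 to 0.775 m from the base axis. Payload 5.5 kg.
Tool frame: the origin (TCP) lies midway between the tips of the shut fingers; the grasp point (between the pads) lies 19 mm behind it; x points along the fingers, y is the direction in which the jaws open and shut, and the axes are right-handed (so a half turn about x gives the same grasp; the last joint's range is limited). The gripper opens to 88 mm and grips with 3 to 60 N. Pads are 20 mm wide; open, the fingers measure 115 mm over their backs; the gripper's body (75 mm by 178 mm) begins 61 mm behind the grasp point.
Start: joints at [-1.299, 0.091, 1.231, -0, 1.82, -0.057], TCP at [0.194, -0.568, 0.223] pointing down, gripper open.
Joint ranges: [-2.87, 2.87], [-0.86, 2.18], [0.17, 2.46], [-1.51, 4.65], [0.06, 2.69], [-2.65, 2.65]. Speed limits (rad/s): [2.57, 2.57, 3.01, 3.14, 3.14, 3.14].

INTERFACE

Orientations are given as a 3x3 rotation matrix whose columns are the frame's x, y, z axes.
In Python, from cell import observe, imaging, workorder gives the robot as it stands. The module is installed in compiled form; this text tells all that it offers.
- The arm moves only by the shell command python3 -m inch 'ROWS'. ROWS is JSON, one flat list of numbers, 7 for each row, row after row: the shift along the tool's x, y, z in m, then the turn, a rotation vector about the tool's x, y, z in rad, then the finger opening in m, from 0 to 0.0878. A call has 1 to 12 rows; each row is the pose to reach, as a shift and turn from the pose commanded when the call began, along the tool's axes at that moment; what a row does not reach only later rows make up. A row lasts 1/12 s, in which the tool goes at most 41.7 mm and 7.16 degrees, less where a joint would pass 70% of its speed; a pose out of reach is approached as far as the arm can. A call with a gripper value outside its range is refused whole. The fingers move at their own pace and stop on an object; the grip force is fixed at half the most. Time passes only in rows, so rows that repeat a pose let the fingers close. It gives the time, the measured TCP pose, the force and the opening at its end, in the units of the state.
- observe(): the state, without advancing time (a new reading comes with each control period).
- imaging.get_image(name): name is "scene" or "top"; returns a dict with "color" (480x640x3 uint8, red, green, blue), "fx", "fy", "cx", "cy" (pixels), "eye" and "rotation" of the camera in the world. Camera axes: x right, y down, z forward; pixel columns grow to the right and rows downward; lengths in m; the calibration is good to about 2 mm. A picture is of the moment at which its call begins. There is no depth.
- workorder.sign_off(): hands the job in, once; it reports no verdict.
The state is a dict: "time_s": time; "q": joint angles; "joint_vel": joint speeds; "effort": joint torques, N m; "tool_pos": TCP position; "ee_rot": TCP orientation; "wrist_force": force on the tool from outside, world axes, zero at the start; "moment": the same for the moment, N m; "opening": finger opening in m.
Only numpy, scipy, OpenCV 4.12 (cv2) and the standard library are available. Lean on these libraries where they do the work, as an engineer would, in place of code of your own. Each camera call takes 0.05 s, during which the arm holds its last target.

TASK

Lock the shaft of the tube rotator: stand the long round-headed pin from the pin stand in the hole on top of the bearing block, where it comes to rest on the shaft, and let go of it. Then gently swing the crank away from its rest until you feel the pin drop into the shaft's hidden cross-hole and hold it, never forcing the crank after that, and press the pin gently fully home, its head down on the block. Leave everything else on the bench where it stands.

Things in the scene. Friction and masses are not known exactly. Their poses are not given: they have to be found in the camera images.
- rotator: Bench tube rotator, fixed. Origin on the table under the centre of its aluminium bearing block; z up, y along the horizontal shaft from the crank side (-y) to the white tube wheel (y = 45 to 105 mm, top 155 mm high) and motor housing (to 230 mm, 142 mm high), x the way the crank is swung. Block 60 (x) x 50 (y) mm, flat top 135 mm above the table; shaft axis 90 mm above the table.
- guide (a point): Centre of the mouth of the upright guide hole in the block's top, 135 mm above the table. Hole 11.5 mm wide, 3 mm chamfer, 25 mm deep; 27 mm below the mouth it ends on the shaft's steel collar (radius 18 mm, out of sight), in which the 12.5 mm cross-hole is. A pin standing on the collar has its tip 27 mm below the mouth and leans a few degrees at most.
- crank: Crank. Origin on the shaft axis at mid-block, y along the shaft. Turns about +y from 0 (axes parallel to the rotator's, arm leaning 0.45 rad to the rotator's -x) to a stop at 1.2; starts at 0 to 0.2. The cross-hole comes upright at an unknown angle from 0.5 to 1.0. Turning takes 1 to 3 N at the bar; it stays where left. Once the pin has dropped it stops hard: keep under 20 N at the bar.
- crank_bar (a point): Middle of the crank's hand bar: round, grey, 16 mm in diameter, 65 mm long, parallel to the shaft, 90 mm from the shaft axis and 102.5 mm to the rotator's -y from the guide hole, on the crank arm (54 to 62 mm to -y). It moves on an arc over the shaft, at most 180 mm high. It can be pushed with shut fingers from its -x side or be held from above.
- pin: Locking pin, steel, 90 g; origin at its tip, z to its head. Shank 10 mm thick, 66 mm long, with a round end; round head 22 mm wide, 24 mm tall. Starts upright in the stand, the tallest there, tip 15 mm over the table. Standing on the collar its tip is 108 mm over the table; in the cross-hole it drops about 11 mm, then a friction sleeve holds it.
- pin_top (a point): Centre of the flat top of the locking pin's head, 90 mm from its tip. From where the pin has dropped to, pressing down on it takes 7 to 20 N, until the head's underside meets the block: fully home, this point 159 mm over the table. Keep the press under 40 N.
- stand: Grey pin stand, fixed, 70 (x) x 150 (y) x 60 mm high, origin at the centre of its underside; three holes along its y axis at -45, 0 and 45 mm. The three pins stand in them in any order.
- short_pin: Another pin, like the locking pin but with a shank 50 mm long; origin at its tip. Stays in the stand.
- disc_pin: Another pin, shank 56 mm long, with a flat disc head 32 mm wide and 8 mm thick; origin at its tip. Stays in the stand.
- amber_bottle: Brown glass bottle, 64 mm in diameter, 140 mm high, stands behind the rotator; origin at the centre of its underside. Not to be disturbed.
- wash_bottle: White plastic bottle, 60 mm in diameter, 130 mm high; origin at the centre of its underside. Not to be disturbed.
- beaker: Glass beaker, 66 mm in diameter, 80 mm high; origin at the centre of its underside. Not to be disturbed.
- gel_tank: Clear open tank 150 x 100 x 70 mm; origin at the centre of its underside. Not to be disturbed.
- tip_box: Blue plastic box 120 x 85 x 60 mm; origin at the centre of its underside. Not to be disturbed.
- spatula: Steel spatula 180 mm long lying on the table. Not to be disturbed.

How it is judged:
By the outcome, as a careful person would: the job done as asked, in the order asked, and still so for the second after the job is handed in, with the robot touching nothing.
It also fails if it takes over 67 s, if anything falls off the work surface, if the arm or the gripper's body presses on something with over 40 N, if the wrist force passes 120 N, or if a joint passes its speed limit or range.

## Working session

There is one attempt and no reset: what is moved stays moved. The work goes in short steps, Python scripts to look and compute and a shell command to move; the robot and the scene stay as the last step left them, time stands still between calls to the robot, and variables do not carry over. Pictures are saved under pics/ and viewed, and the job is handed in when it is done.

```bash
mkdir -p pics
cat > h.py <<'E'
import numpy as np, cv2
from cell import observe, imaging, workorder
def snap(n,f):
    im=imaging.get_image(n); cv2.imwrite('pics/'+f+'.png',im['color'][:,:,::-1]); return im
def ray(im,u,v):
    d=np.array([(u-im['cx'])/im['fx'],(v-im['cy'])/im['fy'],1.]); return np.array(im['eye']),np.array(im['rotation'])@d
def plane(im,u,v,z):
    e,d=ray(im,u,v); return e+d*(z-e[2])/d[2]
def proj(im,p):
    c=np.array(im['rotation']).T@(np.array(p)-np.array(im['eye'])); return im['fx']*c[0]/c[2]+im['cx'],im['fy']*c[1]/c[2]+im['cy']
E
python3 - <<'E'
from h import *
np.set_printoptions(precision=4,suppress=True)
o=observe(); print({k:np.round(v,4) for k,v in o.items()})
for n in('scene','top'):
    im=snap(n,n+'0'); print(n,im['fx'],im['cx'],im['cy'],im['eye'],np.array(im['rotation']).round(3))
E
```

```text
{'time_s': np.float64(0.0), 'q': array([-1.2987,  0.0919,  1.2319, -0.    ,  1.8198, -0.0567]), 'joint_vel': array([-0.0002,  0.0007, -0.0027,  0.0008,  0.0005, -0.0011]), 'effort': array([  0.0001, -44.6458, -40.644 ,   0.0698,   0.0296,  -0.0002]), 'tool_pos': array([ 0.1937, -0.5676,  0.2215]), 'ee_rot': array([[-0.0006,  0.3229, -0.9464],
       [ 0.0018, -0.9464, -0.3229],
       [-1.    , -0.0019, -0.0001]]), 'wrist_force': array([ 0.1865, -0.4249,  0.314 ]), 'moment': array([-0.0157,  0.0517,  0.0021]), 'opening': np.float64(0.0878)}
scene 544.1212899511496 318.48621823838846 240.50117294129504 [ 1.391  -0.2043  1.1252] [[ 0.277  0.724 -0.632]
 [ 0.961 -0.222  0.167]
 [-0.02  -0.654 -0.757]]
top 495.47638056962586 325.49837575302934 239.38607660165377 [0.4738 0.002  1.5399] [[ 0.025 -0.997  0.078]
 [-1.    -0.025 -0.   ]
 [ 0.002 -0.078 -0.997]]
```

```bash
ls pics
```

```text
scene0.png
top0.png
```

View pics/scene0.png

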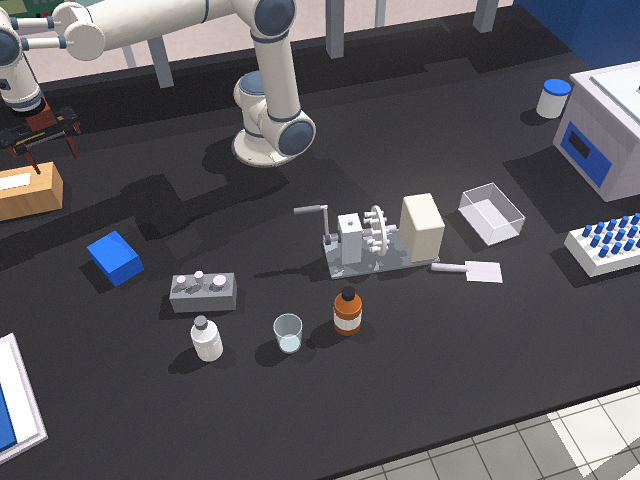

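View pics/top0.png

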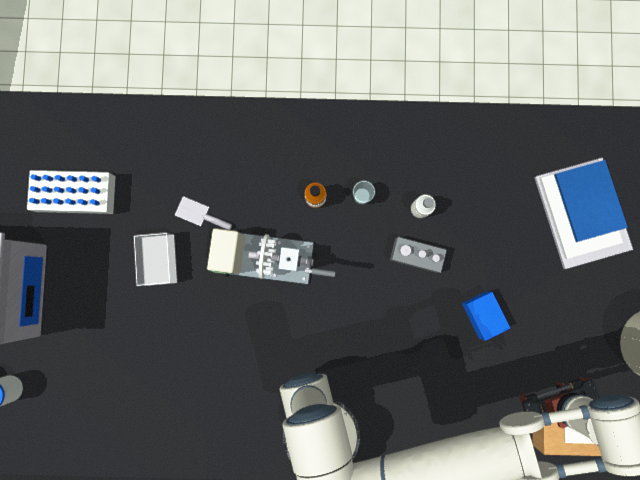

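The top view shows the rotator around (265,257), its crank bar at (320,272) and the stand at (420,254). The disc pin is at (405,251), with two small heads at (422,254) and (436,258). I'll zoom in on these.

Run:
```python
import cv2,numpy as np
t=cv2.imread('pics/top0.png');s=cv2.imread('pics/scene0.png')
r=lambda a,w,h:cv2.resize(a,(w,h),interpolation=cv2.INTER_CUBIC)
cv2.imwrite('pics/c1.png',np.vstack([r(t[225:295,200:350],750,350)[:300],r(t[225:275,380:460],480,300).copy() if 0 else np.hstack([r(t[225:275,380:460],480,300),np.zeros((300,270,3),np.uint8)])]))
cv2.imwrite('pics/c2.png',np.vstack([r(s[185:285,285:445],480,300),r(s[260:320,160:256],480,300)]))
```

```text
(no output)
```

View pics/c1.png

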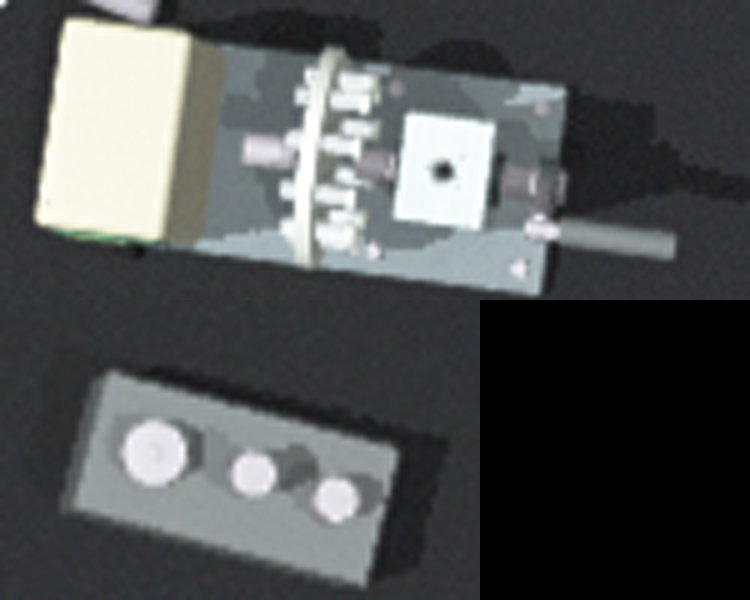

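View pics/c2.png

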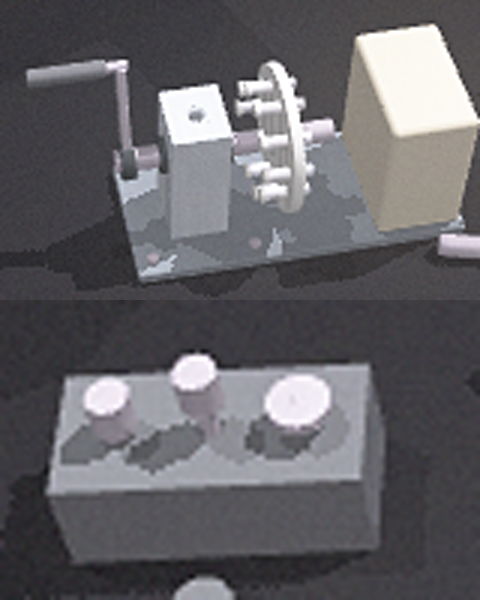

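The middle pin stands tallest in the scene view, so it's the locking pin. Next I'll measure positions.

Run:
```python
from h import *
np.set_printoptions(precision=4,suppress=True)
t=imaging.get_image('top');s=imaging.get_image('scene')
def blob(im,x0,x1,y0,y1,lo,hi=256):
    g=cv2.cvtColor(im['color'],cv2.COLOR_RGB2GRAY)[y0:y1,x0:x1]
    m=((g>=lo)&(g<hi)).astype(np.uint8)
    n,l,st,c=cv2.connectedComponentsWithStats(m)
    return [(st[i,4],c[i]+[x0,y0],st[i,:4]) for i in range(1,n) if st[i,4]>3]
for lo in(185,205): print('pins top',blob(t,390,450,235,272,lo))
for lo in(185,205): print('pins scene',blob(s,165,240,265,300,lo))
print('block top',blob(t,276,302,243,275,215))
print('hole top',blob(t,282,295,250,268,0,140))
g=cv2.cvtColor(t['color'],cv2.COLOR_RGB2GRAY);print(g[253:266,282:296])
g=cv2.cvtColor(s['color'],cv2.COLOR_RGB2GRAY);print(g[217:230,342:360])
def tri(uv,uw):
    e1,d1=ray(t,*uv);e2,d2=ray(s,*uw)
    A=np.c_[d1,-d2];x=np.linalg.lstsq(A,e2-e1,rcond=None)[0];return e1+d1*x[0],e2+d2*x[1]
# hand bar ends (top & scene)
print('bar',tri((334.5,273.8),(294.5,210)),tri((309,271),(327,206.5)))
```

```text
pins top [(np.int32(90), array([405.2444, 250.0556]), array([10, 10, 11, 11], dtype=int32)), (np.int32(42), array([421.8333, 253.7619]), array([29, 15,  7,  8], dtype=int32)), (np.int32(38), array([435.5   , 257.8421]), array([42, 20,  8,  7], dtype=int32))]
pins top [(np.int32(80), array([405.2875, 250.225 ]), array([11, 10, 10, 11], dtype=int32)), (np.int32(36), array([421.8333, 253.5   ]), array([29, 16,  7,  6], dtype=int32)), (np.int32(35), array([435.5714, 257.7714]), array([43, 20,  6,  7], dtype=int32))]
pins scene [(np.int32(52), array([198.3269, 274.0577]), array([29,  6, 10,  7], dtype=int32)), (np.int32(53), array([180.9057, 278.6792]), array([12, 10,  9,  8], dtype=int32)), (np.int32(109), array([219.1009, 279.6239]), array([48, 10, 13, 11], dtype=int32))]
pins scene [(np.int32(48), array([198.2708, 273.8958]), array([29,  6,  9,  7], dtype=int32)), (np.int32(48), array([180.7708, 278.6875]), array([12, 11,  9,  7], dtype=int32)), (np.int32(106), array([219.1132, 279.4906]), array([48, 10, 13, 10], dtype=int32))]
block top [(np.int32(346), array([288.2399, 258.711 ]), ar
[... 1307 characters left out ...]
5 233 250 250 249 248 251 255]
 [249 249 250 250 250 238 142 143 144 135 168 221 252 249 250 249 250 255]
 [250 248 250 251 250 252 131 142 140 131 194 249 251 250 250 249 248 253]
 [251 249 250 251 250 252 240 209 220 170 255 252 233 249 250 249 249 251]
 [251 249 249 251 250 250 251 253 255 255 253 251 250 249 250 250 249 250]
 [253 250 249 251 251 249 249 250 251 252 251 251 250 249 250 250 249 250]
 [254 251 249 250 251 250 248 249 249 251 250 251 250 249 250 250 250 249]
 [255 251 248 249 251 250 249 249 249 251 251 251 251 250 249 250 251 251]]
bar (array([ 0.4866, -0.0255,  0.1761]), array([ 0.4869, -0.024 ,  0.176 ])) (array([0.4926, 0.0448, 0.1719]), array([0.4953, 0.0557, 0.1723]))
```

```bash
cat > m.py <<'E'
from h import *
np.set_printoptions(precision=4,suppress=True)
t=imaging.get_image('top');s=imaging.get_image('scene')
def tri(uv,uw):
    e1,d1=ray(t,*uv);e2,d2=ray(s,*uw)
    A=np.c_[d1,-d2];x=np.linalg.lstsq(A,e2-e1,rcond=None)[0];return np.r_[e1+d1*x[0],e2+d2*x[1]]
E
python3 - <<'E'
from m import *
g=cv2.cvtColor(t['color'],cv2.COLOR_RGB2GRAY);gs=cv2.cvtColor(s['color'],cv2.COLOR_RGB2GRAY)
def dark(g,x0,x1,y0,y1):
    w=np.clip(245-g[y0:y1,x0:x1].astype(float),0,None);w[w<12]=0
    yy,xx=np.mgrid[y0:y1,x0:x1];return (w*xx).sum()/w.sum(),(w*yy).sum()/w.sum()
ht=dark(g,283,292,254,264);hs=dark(gs,346,354,219,228)
print('hole',ht,hs,plane(t,*ht,.135),plane(s,*hs,.135),tri(ht,hs))
m=(g>215).astype(np.uint8); m[:243]=0;m[275:]=0;m[:,:278]=0;m[:,302:]=0
c=max(cv2.findContours(m,0,2)[0],key=cv2.contourArea); r=cv2.minAreaRect(c);print('block',r)
print('blk centre',plane(t,*r[0],.135))
b=cv2.boxPoints(r);P=[plane(t,*p,.135) for p in b]
print(np.array(P)); 
for i in range(2): d=P[i+1]-P[i];print(np.hypot(*d[:2]),np.degrees(np.arctan2(d[1],d[0])))
# scene block top quad
m=(gs>235).astype(np.uint8); m[:205]=0;m[240:]=0;m[:,:330]=0;m[:,366:]=0
c=max(cv2.findContours(m,0,2)[0],key=cv2.contourArea);q=cv2.approxPolyDP(cv2.convexHull(c),3,True)[:,0];print(q)
# pins
pt,ps=(421.83,253.6),(198.3,274.0)
print('pin',plane(t,*pt,.105),plane(s,*ps,.105),tri(pt,ps))
print('short',plane(t,435.5,257.8,.089),plane(s,180.85,278.7,.089))
print('disc',plane(t,405.26,250.1,.079),plane(s,219.1,279.6,.079))
E
```

```text
hole (np.float64(288.1235370611183), np.float64(258.79713914174255)) (np.float64(350.01724137931035), np.float64(223.1117496807152)) [0.5261 0.1061 0.135 ] [0.5319 0.1038 0.135 ] [0.5264 0.1066 0.1284 0.5262 0.1058 0.1284]
block ((288.2769470214844, 258.7846374511719), (17.3648624420166, 20.837833404541016), 7.125016689300537)
blk centre [0.5262 0.1057 0.135 ]
[[0.4993 0.1329 0.135 ]
 [0.5581 0.1274 0.135 ]
 [0.5532 0.0784 0.135 ]
 [0.4944 0.0839 0.135 ]]
0.05904097358724193 -5.280544794793231
0.049335839682880654 -95.69151501931428
[[356 213]
 [361 229]
 [343 232]
 [338 216]]
pin [ 0.552  -0.2787  0.105 ] [ 0.5559 -0.2807  0.105 ] [ 0.5523 -0.2797  0.1001  0.5521 -0.2811  0.1004]
short [ 0.5416 -0.322   0.089 ] [ 0.5447 -0.324   0.089 ]
disc [ 0.5626 -0.2348  0.079 ] [ 0.5662 -0.2369  0.079 ]
```

```bash
cat >> h.py <<'E'
from scipy.spatial.transform import Rotation as Ro
def go(pos,yaw_y):
    """shift/turn in tool axes to TCP pos with tool pointing down, jaw axis heading yaw_y (deg)"""
    o=observe();R=np.array(o['ee_rot']);p=np.array(o['tool_pos'])
    a=np.radians(yaw_y);y=np.array([np.cos(a),np.sin(a),0]);x=np.array([0,0,-1.]);T=np.c_[x,y,np.cross(x,y)]
    print('t',o['time_s'],'p',p.round(4),'F',np.round(o['wrist_force'],2),'op',round(float(o['opening']),4))
    print('shift',(R.T@(np.array(pos)-p)).round(4),'turn',Ro.from_matrix(R.T@T).as_rotvec().round(4))
E
python3 -c "
from h import *
go([.554,-.280,.20],-13.5)"
```

```text
t 0.3 p [ 0.1937 -0.5678  0.2222] F [ 0.61 -0.34  0.12] op 0.0879
shift [ 0.0224 -0.156  -0.4339] turn [-1.0064e+00 -4.0000e-04  6.0000e-04]
```

```bash
python3 -m inch '[0,-0.008,-0.02,-0.05,0,0,0.06, 0.002,-0.02,-0.055,-0.13,0,0,0.06, 0.005,-0.034,-0.095,-0.22,0,0,0.06, 0.008,-0.048,-0.135,-0.32,0,0,0.06, 0.01,-0.062,-0.175,-0.42,0,0,0.06, 0.012,-0.076,-0.215,-0.52,0,0,0.06, 0.014,-0.09,-0.255,-0.62,0,0,0.06, 0.016,-0.104,-0.295,-0.72,0,0,0.06, 0.018,-0.118,-0.335,-0.82,0,0,0.06, 0.02,-0.132,-0.37,-0.9,0,0,0.06, 0.021,-0.145,-0.405,-0.97,0,0,0.06, 0.022,-0.156,-0.434,-1.006,0,0,0.06]'
python3 -c "
from h import *
go([.554,-.280,.20],-13.5)
im=snap('scene','s1');t=snap('top','t1')
r=lambda a:cv2.resize(a[:,:,::-1],(480,300),interpolation=2)
cv2.imwrite('pics/c3.png',np.vstack([r(im['color'][200:320,120:312]),r(t['color'][195:295,350:510])]))
go([.554,-.280,.20],-13.5)
print(proj(im,[.554,-.280,.20]),proj(t,[.554,-.280,.20]))
"
```

```text
time_s: 1.3
tool_pos: [0.556, -0.2776, 0.2003]
ee_rot: [[0.0, 0.973, -0.229], [0.001, -0.229, -0.973], [-1.0, -0.0, -0.001]]
wrist_force: [-0.4, 0.5, 0.2]
opening: 0.0599
t 1.3 p [ 0.556  -0.2776  0.2003] F [-0.37  0.48  0.22] op 0.0599
shift [ 0.0003 -0.0014  0.0028] turn [ 0.0049 -0.0006  0.0001]
t 1.4 p [ 0.5569 -0.2763  0.1995] F [-0.15 -0.78 -0.14] op 0.0599
shift [-0.0005 -0.002   0.0043] turn [ 0.0063 -0.0018  0.0007]
(np.float64(190.57573722446546), np.float64(247.4975653229841)) (np.float64(429.18372952502943), np.float64(251.15044043109137))
```

View pics/c3.png

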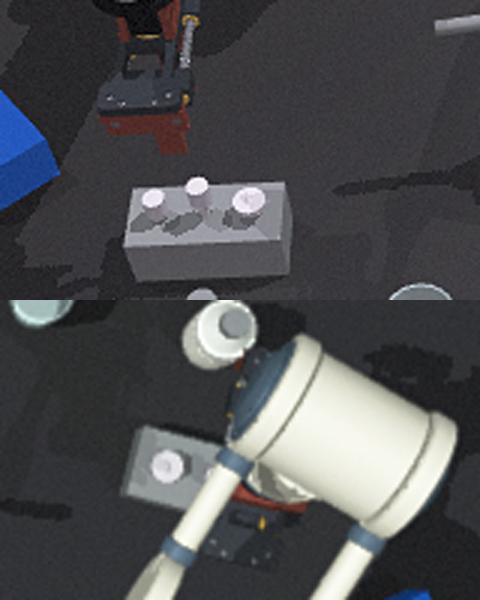

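```bash
python3 -m inch '[0,0,0,0,0,0,0.06, 0,0,0,0,0,0,0.06, 0,0,0,0,0,0,0.06]'; python3 -m inch '[0,0,0,0,0,0,0.06]'
python3 -c "
from h import *
go([.554,-.280,.20],-13.5)
im=imaging.get_image('scene');a=im['color'][180:270,130:250,::-1]
cv2.imwrite('pics/c4.png',cv2.resize(a,(800,600),interpolation=2))"
```

```text
time_s: 1.65
tool_pos: [0.5533, -0.2812, 0.2009]
ee_rot: [[-0.0, 0.972, -0.236], [-0.0, -0.236, -0.972], [-1.0, 0.0, 0.0]]
wrist_force: [0.3, 0.2, -0.2]
opening: 0.0602
time_s: 1.73
tool_pos: [0.5533, -0.2813, 0.201]
ee_rot: [[0.0, 0.972, -0.236], [-0.0, -0.236, -0.972], [-1.0, 0.0, 0.0]]
wrist_force: [-0.0, -0.3, 0.6]
opening: 0.06
t 1.7333 p [ 0.5533 -0.2813  0.201 ] F [-0.04 -0.33  0.58] op 0.06
shift [ 0.001   0.0004 -0.0014] turn [-0.0026  0.0004 -0.0004]
```

View pics/c4.png

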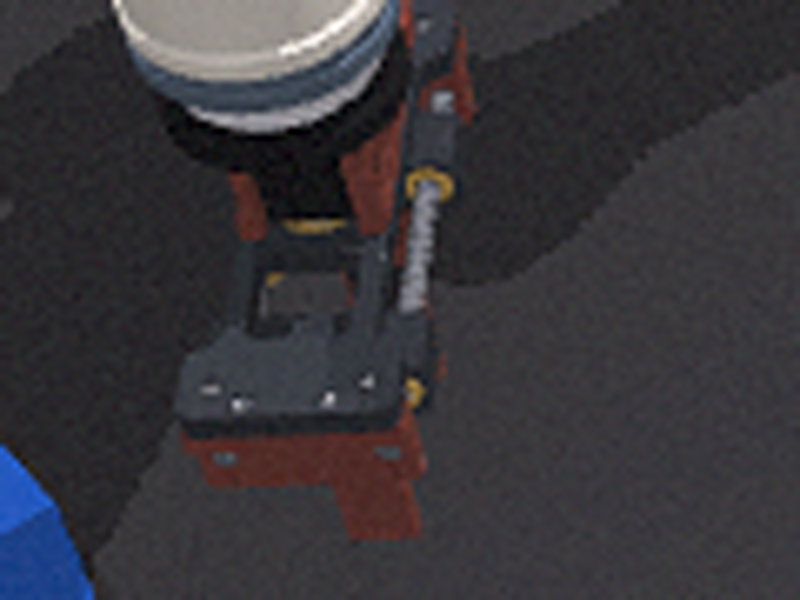

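```bash
python3 -c "
from m import *
p=np.array(observe()['tool_pos'])
j=np.array([.972,-.236,0])
for d in(.030,.0435): print(proj(s,p+j*d))
print(plane(s,188.05,261,.201))
"
```

```text
(np.float64(188.5254238093156), np.float64(257.60041264300276))
(np.float64(187.8200649998199), np.float64(262.40171654924353))
[ 0.5921 -0.2902  0.201 ]
```

```bash
python3 -m inch '[0.015,0,-0.0005,0,0,0,0.06, 0.035,0,-0.0005,0,0,0,0.06, 0.055,0,-0.0005,0,0,0,0.06, 0.07,0,-0.0005,0,0,0,0.06, 0.078,0,-0.0005,0,0,0,0.06, 0.078,0,-0.0005,0,0,0,0.06]'
python3 -c "
from h import *
go([.554,-.2805,.074],-13.5)
im=imaging.get_image('scene');a=im['color'][220:310,140:260,::-1]
cv2.imwrite('pics/c5.png',cv2.resize(a,(800,600),interpolation=2))"
```

```text
time_s: 2.38
tool_pos: [0.5531, -0.2794, 0.1202]
ee_rot: [[-0.003, 0.972, -0.234], [0.002, -0.234, -0.972], [-1.0, -0.004, -0.001]]
wrist_force: [-0.3, 0.7, 0.0]
opening: 0.0601
t 2.3833 p [ 0.5531 -0.2794  0.1202] F [-0.33  0.67  0.05] op 0.0601
shift [0.0462 0.0013 0.0009] turn [-0.001  -0.0011  0.0038]
```

View pics/c5.png

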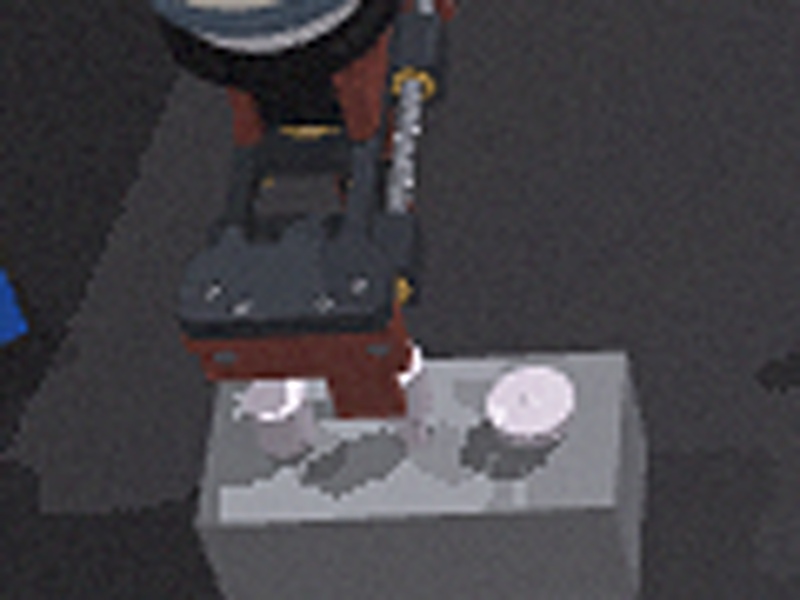

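```bash
python3 -m inch '[0.008,0.0005,0.001,0,0,0,0.06, 0.018,0.0005,0.001,0,0,0,0.06, 0.028,0.0005,0.001,0,0,0,0.06, 0.036,0.0005,0.001,0,0,0,0.06, 0.040,0.0005,0.001,0,0,0,0.06, 0.040,0.0005,0.001,0,0,0,0.06]'
python3 -m inch '[0,0,0,0,0,0,0.05, 0,0,0,0,0,0,0.04, 0,0,0,0,0,0,0.03, 0,0,0,0,0,0,0.025]'
python3 -m inch '[0,0,0,0,0,0,0.022, 0,0,0,0,0,0,0.02,0,0,0,0,0,0,0.016,0,0,0,0,0,0,0.01]'
python3 -c "
from h import *
go([.554,-.2805,.074],-13.5)
im=imaging.get_image('scene');a=im['color'][220:310,140:260,::-1]
cv2.imwrite('pics/c6.png',cv2.resize(a,(800,600),interpolation=2))"
```

```text
time_s: 2.93
tool_pos: [0.5537, -0.2802, 0.0807]
ee_rot: [[-0.003, 0.972, -0.234], [0.001, -0.234, -0.972], [-1.0, -0.003, -0.001]]
wrist_force: [0.9, 0.1, 0.1]
opening: 0.0596
time_s: 3.27
tool_pos: [0.5548, -0.2808, 0.0833]
ee_rot: [[0.001, 0.972, -0.234], [-0.001, -0.234, -0.972], [-1.0, 0.001, 0.0]]
wrist_force: [-0.0, 0.3, 0.1]
opening: 0.0368
time_s: 3.6
tool_pos: [0.5547, -0.2808, 0.0829]
ee_rot: [[0.001, 0.972, -0.234], [-0.0, -0.234, -0.972], [-1.0, 0.001, 0.0]]
wrist_force: [-0.1, 0.1, 0.4]
opening: 0.021
t 3.6 p [ 0.5547 -0.2808  0.0829] F [-0.06  0.12  0.41] op 0.021
shift [ 0.0089 -0.0007 -0.0001] turn [-0.0004  0.0001 -0.0006]
```

View pics/c6.png

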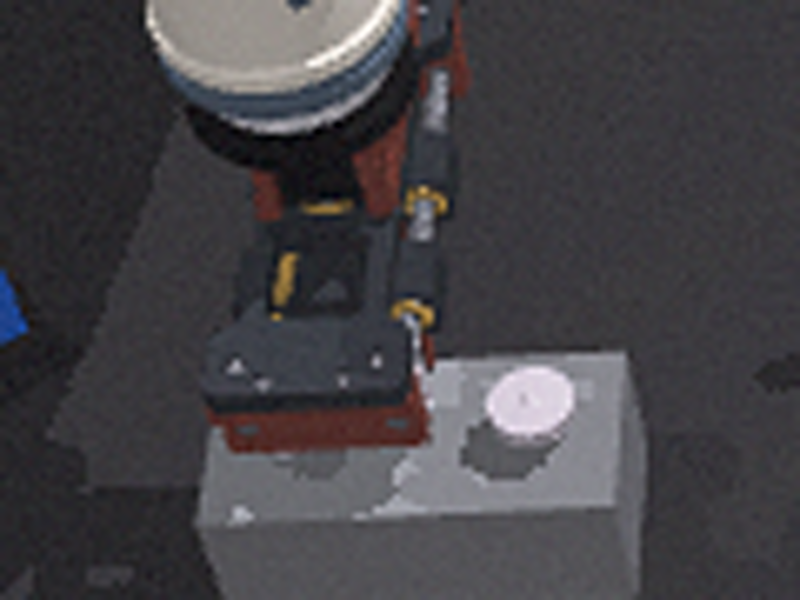

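```bash
python3 -m inch '[0,0,0,0,0,0,0.01,0,0,0,0,0,0,0.01,0,0,0,0,0,0,0.01]'
python3 -m inch '[-0.002,0,0,0,0,0,0.01,-0.006,0,0,0,0,0,0.01,-0.012,0,0,0,0,0,0.01,-0.02,0,0,0,0,0,0.01,-0.02,0,0,0,0,0,0.01]'
python3 -c "
from h import *
go([.554,-.2805,.074],-13.5)
im=imaging.get_image('scene');a=im['color'][220:310,140:260,::-1]
cv2.imwrite('pics/c7.png',cv2.resize(a,(800,600),interpolation=2))"
```

```text
time_s: 3.9
tool_pos: [0.5547, -0.2808, 0.0828]
ee_rot: [[0.0, 0.972, -0.234], [-0.0, -0.234, -0.972], [-1.0, 0.001, 0.0]]
wrist_force: [1.8, 0.2, 1.0]
opening: 0.0212
time_s: 4.32
tool_pos: [0.5552, -0.2811, 0.1052]
ee_rot: [[0.002, 0.972, -0.234], [-0.001, -0.234, -0.972], [-1.0, 0.003, 0.001]]
wrist_force: [-0.2, 0.0, -0.3]
opening: 0.0217
t 4.3167 p [ 0.5552 -0.2811  0.1052] F [-0.22  0.04 -0.35] op 0.0217
shift [ 0.0312 -0.0013 -0.0003] turn [-0.0004  0.0008 -0.0027]
```

View pics/c7.png

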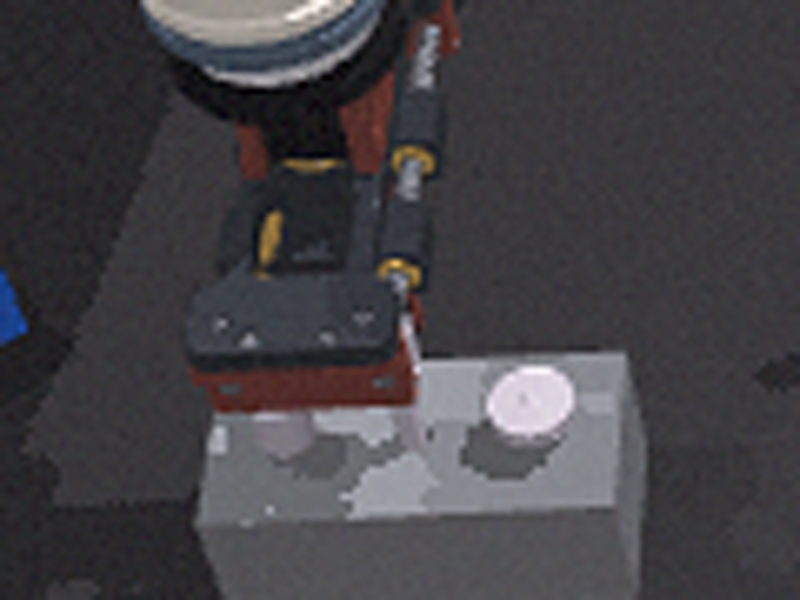

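```bash
python3 -m inch '[-0.01,0,0,0,0,0,0.01,-0.03,0,0,0,0,0,0.01,-0.055,0,0,0,0,0,0.01,-0.085,0,0,0,0,0,0.01,-0.115,0,0,0,0,0,0.01,-0.14,0,0,0,0,0,0.01,-0.16,0,0,0,0,0,0.01,-0.172,0,0,0,0,0,0.01,-0.175,0,0,0,0,0,0.01,-0.175,0,0,0,0,0,0.01]'
python3 -c "
from m import *
go([.528,.105,.28],-5.5)
p=np.array(observe()['tool_pos']);j=np.array([.972,-.234,0]);k=np.array([-.234,-.972,0])
for d in (0,-.068,.022): print(proj(s,p+[0,0,d]))
a=s['color'][160:265,120:260,::-1]
cv2.imwrite('pics/c8.png',cv2.resize(a,(800,600),interpolation=2))"
```

```text
time_s: 5.2
tool_pos: [0.5547, -0.2808, 0.2791]
ee_rot: [[0.002, 0.972, -0.234], [-0.001, -0.234, -0.972], [-1.0, 0.002, 0.001]]
wrist_force: [-0.1, -0.9, -1.0]
opening: 0.0216
t 5.3 p [ 0.5543 -0.2806  0.2764] F [ 0.14 -0.32 -1.09] op 0.0215
shift [-0.0032 -0.1157 -0.3688] turn [-0.14   -0.0006  0.0016]
(np.float64(183.22333021631033), np.float64(224.55260219396328))
(np.float64(189.57657594373939), np.float64(245.21343014703885))
(np.float64(181.04528959661502), np.float64(217.46958912490254))
```

View pics/c8.png

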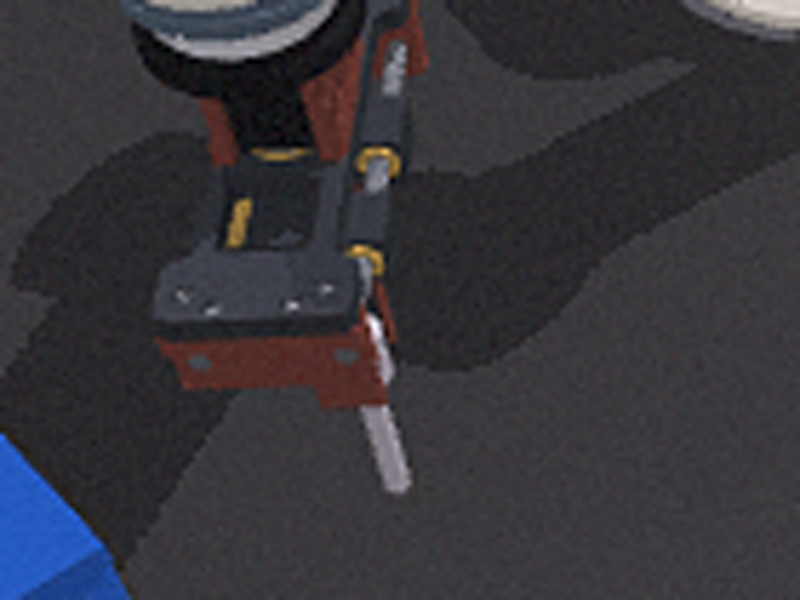

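```bash
python3 -m inch '[0,-0.003,-0.01,0,0,0,0.01, 0,-0.010,-0.032,-0.01,0,0,0.01, 0,-0.021,-0.068,-0.02,0,0,0.01, 0,-0.032,-0.105,-0.035,0,0,0.01, 0,-0.044,-0.143,-0.05,0,0,0.01, 0,-0.056,-0.181,-0.07,0,0,0.01, 0,-0.068,-0.219,-0.09,0,0,0.01, 0,-0.079,-0.257,-0.105,0,0,0.01, 0,-0.090,-0.293,-0.12,0,0,0.01, 0,-0.099,-0.322,-0.13,0,0,0.01, 0,-0.107,-0.347,-0.138,0,0,0.01, 0,-0.1135,-0.368,-0.14,0,0,0.01]'
python3 -m inch '[0,0,0,0,0,0,0.01, 0,0,0,0,0,0,0.01, 0,0,0,0,0,0,0.01, 0,0,0,0,0,0,0.01, 0,0,0,0,0,0,0.01]'
cat > look.py <<'E'
from m import *
import sys
n,x0,y0,x1,y1,X0,Y0=sys.argv[1],*map(int,sys.argv[2:8])
w=x1-x0;h=y1-y0
A=cv2.resize(s['color'][y0:y1,x0:x1,::-1],(390,int(390*h/w)),interpolation=2)
B=cv2.resize(t['color'][Y0:Y0+h,X0:X0+w,::-1],(390,int(390*h/w)),interpolation=2)
cv2.imwrite('pics/'+n+'.png',np.hstack([A,B])); print('scale',390/w)
E
python3 -c "
from h import *
go([.530,.104,.28],-5.5)"
python3 look.py d1 310 150 400 250 250 205
```

```text
time_s: 6.3
tool_pos: [0.5288, 0.1064, 0.2764]
ee_rot: [[-0.002, 0.996, -0.093], [0.0, -0.093, -0.996], [-1.0, -0.002, -0.0]]
wrist_force: [0.4, -0.0, -1.1]
opening: 0.0214
time_s: 6.72
tool_pos: [0.5302, 0.1026, 0.2774]
ee_rot: [[-0.0, 0.995, -0.097], [-0.0, -0.097, -0.995], [-1.0, -0.0, 0.0]]
wrist_force: [1.3, 0.2, -0.5]
opening: 0.0215
t 6.7167 p [0.5302 0.1026 0.2774] F [ 1.28  0.18 -0.49] op 0.0215
shift [-0.0026 -0.0003 -0.0013] turn [-0.0016  0.0003  0.0003]
scale 4.333333333333333
```

View pics/d1.png

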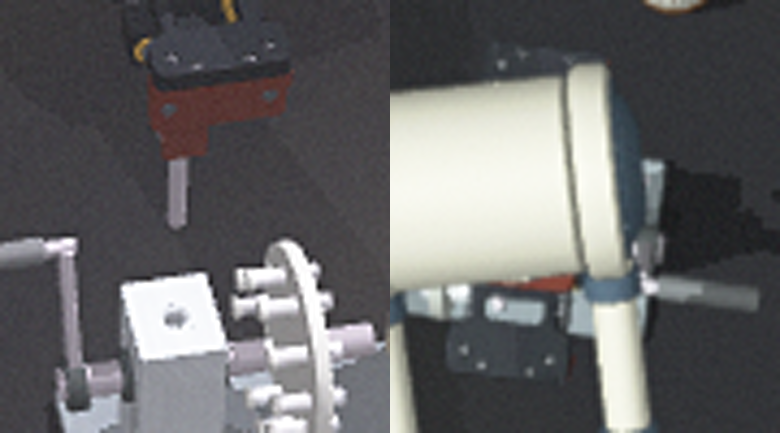

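```bash
python3 -c "
from m import *
p=np.array(observe()['tool_pos'])
print(p,proj(s,p-[0,0,.068]),plane(s,350.8,202.0,p[2]-.068), proj(s,[*p[:2],.135]),proj(s,[.530,.104,.135]),proj(s,[*(p[:2]+[.0,.001]),.135]))"
```

```text
[0.5303 0.103  0.2776] (np.float64(350.2574203282816), np.float64(201.32153003558685)) [0.5328 0.1035 0.2096] (np.float64(349.51713114223264), np.float64(222.70670305544513)) (np.float64(349.8630953293288), np.float64(222.54188846406743)) (np.float64(349.9020210611711), np.float64(222.61919220512402))
```

```bash
python3 -m inch '[0.008,0,0,0,0,0,0.01, 0.02,0,0,0,0,0,0.01, 0.035,0,0,0,0,0,0.01, 0.05,0,0,0,0,0,0.01, 0.06,0,0,0,0,0,0.01, 0.066,0,0,0,0,0,0.01, 0.068,0,0,0,0,0,0.01, 0.068,0,0,0,0,0,0.01,0.068,0,0,0,0,0,0.01]'
python3 look.py d2 310 150 400 250 250 205; python3 -c "
from m import *
p=np.array(observe()['tool_pos']);print(p, proj(s,p-[0,0,.068]))"
```

```text
time_s: 7.67
tool_pos: [0.5304, 0.1037, 0.2104]
ee_rot: [[0.001, 0.995, -0.096], [0.0, -0.096, -0.995], [-1.0, 0.001, -0.0]]
wrist_force: [-0.5, 0.0, -0.2]
opening: 0.0212
scale 4.333333333333333
[0.5305 0.1037 0.2105] (np.float64(349.87742461365474), np.float64(220.64274871773853))
```

View pics/d2.png

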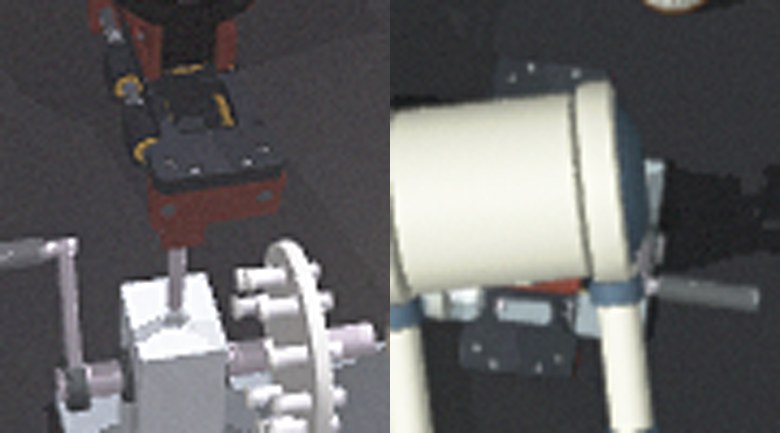

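```bash
python3 -m inch '[0.002,0,0,0,0,0,0.01, 0.005,0,0,0,0,0,0.01, 0.008,0,0,0,0,0,0.01, 0.01,0,0,0,0,0,0.01]'; python3 -m inch '[0.002,0,0,0,0,0,0.01, 0.004,0,0,0,0,0,0.01, 0.006,0,0,0,0,0,0.01]'; python3 -m inch '[0.002,0,0,0,0,0,0.01, 0.004,0,0,0,0,0,0.01, 0.006,0,0,0,0,0,0.01]'
```

```text
time_s: 8.2
tool_pos: [0.53, 0.1036, 0.199]
ee_rot: [[-0.001, 0.995, -0.096], [-0.0, -0.096, -0.995], [-1.0, -0.001, 0.0]]
wrist_force: [-0.5, 0.9, -1.3]
opening: 0.0215
time_s: 8.45
tool_pos: [0.5299, 0.1037, 0.1934]
ee_rot: [[-0.001, 0.995, -0.096], [0.0, -0.096, -0.995], [-1.0, -0.001, 0.0]]
wrist_force: [-1.8, -0.6, -0.3]
opening: 0.0213
time_s: 8.7
tool_pos: [0.53, 0.1037, 0.1875]
ee_rot: [[-0.0, 0.995, -0.096], [0.0, -0.096, -0.995], [-1.0, -0.0, -0.0]]
wrist_force: [-2.3, 0.1, 0.4]
opening: 0.0212
```

```bash
python3 -m inch '[0.002,0,0,0,0,0,0.01, 0.004,0,0,0,0,0,0.01, 0.006,0,0,0,0,0,0.01, 0.008,0,0,0,0,0,0.01]'; python3 -m inch '[0.001,0,0,0,0,0,0.01, 0.002,0,0,0,0,0,0.01]';python3 look.py d3 310 150 400 250 250 205
```

```text
time_s: 9.03
tool_pos: [0.53, 0.1037, 0.1795]
ee_rot: [[-0.0, 0.995, -0.096], [0.0, -0.096, -0.995], [-1.0, -0.0, -0.0]]
wrist_force: [-3.1, 1.0, 1.2]
opening: 0.0213
time_s: 9.2
tool_pos: [0.53, 0.1037, 0.1775]
ee_rot: [[-0.0, 0.995, -0.096], [0.0, -0.096, -0.995], [-1.0, -0.0, -0.0]]
wrist_force: [-3.1, -0.5, -0.1]
opening: 0.0215
scale 4.333333333333333
```

View pics/d3.png

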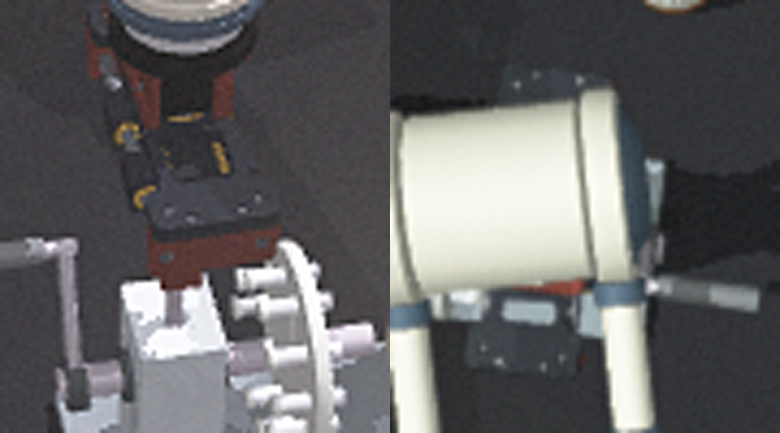

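```bash
python3 -m inch '[0.001,0,0,0,0,0,0.01, 0.001,0,0,0,0,0,0.01]';python3 -m inch '[0.001,0,0,0,0,0,0.01, 0.001,0,0,0,0,0,0.01]'
```

```text
time_s: 9.47
tool_pos: [0.5301, 0.1037, 0.1765]
ee_rot: [[-0.0, 0.995, -0.096], [0.0, -0.096, -0.995], [-1.0, -0.0, -0.0]]
wrist_force: [-4.4, 0.1, 0.2]
opening: 0.0215
time_s: 9.63
tool_pos: [0.5301, 0.1037, 0.1758]
ee_rot: [[-0.0, 0.995, -0.096], [0.0, -0.096, -0.995], [-1.0, -0.0, -0.0]]
wrist_force: [-4.0, -0.2, 1.6]
opening: 0.0215
```

```bash
python3 -m inch '[0.0,-0.001,0,0,0,0,0.018, 0,-0.001,0,0,0,0,0.022,0,-0.001,0,0,0,0,0.025,0,-0.001,0,0,0,0,0.03,0,-0.001,0,0,0,0,0.036,0,-0.001,0,0,0,0,0.044,0,-0.001,0,0,0,0,0.05,0,-0.001,0,0,0,0,0.05]'; python3 -m inch '[-0.005,0,0,0,0,0,0.05, -0.015,0,0,0,0,0,0.05,-0.03,0,0,0,0,0,0.05,-0.045,0,0,0,0,0,0.05,-0.06,0,0,0,0,0,0.05,-0.07,0,0,0,0,0,0.05,-0.07,0,0,0,0,0,0.05]';python3 look.py d4 310 150 400 250 250 205;python3 -c "
from h import *
go([.47,-.02,.25],-5.5)"
```

```text
time_s: 10.3
tool_pos: [0.5293, 0.1037, 0.1756]
ee_rot: [[0.0, 0.995, -0.096], [-0.0, -0.096, -0.995], [-1.0, 0.0, -0.0]]
wrist_force: [0.3, -0.6, -0.5]
opening: 0.0492
time_s: 10.88
tool_pos: [0.5301, 0.1038, 0.2493]
ee_rot: [[0.005, 0.995, -0.096], [0.001, -0.096, -0.995], [-1.0, 0.005, -0.001]]
wrist_force: [0.1, 0.4, -0.1]
opening: 0.0501
scale 4.333333333333333
t 10.9833 p [0.5294 0.1038 0.246 ] F [-0.65  0.24  0.62] op 0.0501
shift [-0.004  -0.0473  0.1289] turn [ 0.     -0.0002 -0.0009]
```

View pics/d4.png

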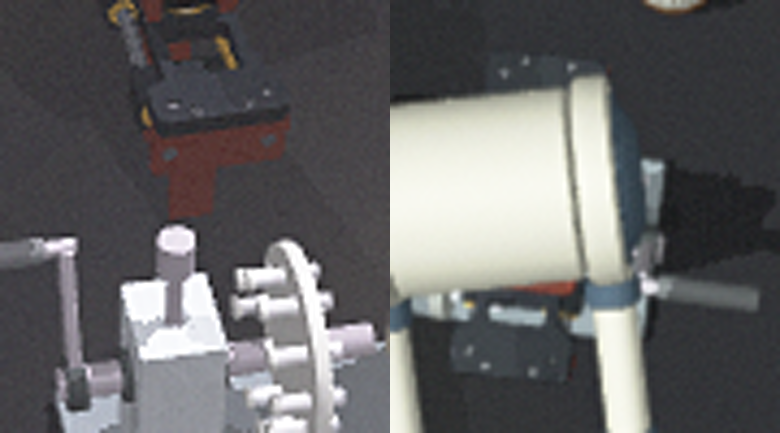

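```bash
python3 -m inch '[0,-0.006,0.01,0,0,0,0.03, -0.002,-0.015,0.025,0,0,0,0.02, -0.004,-0.026,0.045,0,0,0,0, -0.004,-0.038,0.065,0,0,0,0, -0.004,-0.048,0.083,0,0,0,0, -0.004,-0.056,0.096,0,0,0,0, -0.004,-0.06,0.1025,0,0,0,0, -0.004,-0.06,0.1025,0,0,0,0, -0.004,-0.06,0.1025,0,0,0,0,-0.004,-0.06,0.1025,0,0,0,0]';python3 look.py e1 270 160 380 260 270 205;python3 -c "
from h import *
go([.46,.0075,.15],-5.5)"
```

```text
time_s: 11.82
tool_pos: [0.4597, 0.0078, 0.2492]
ee_rot: [[-0.001, 0.995, -0.096], [0.0, -0.096, -0.995], [-1.0, -0.001, -0.0]]
wrist_force: [-0.7, 0.7, 0.8]
opening: 0.0008
scale 3.5454545454545454
t 11.9167 p [0.4599 0.008  0.2492] F [ 0.06  0.1  -0.13] op 0.0002
shift [0.0992 0.0002 0.0005] turn [ 0.0009 -0.0001  0.0007]
```

View pics/e1.png

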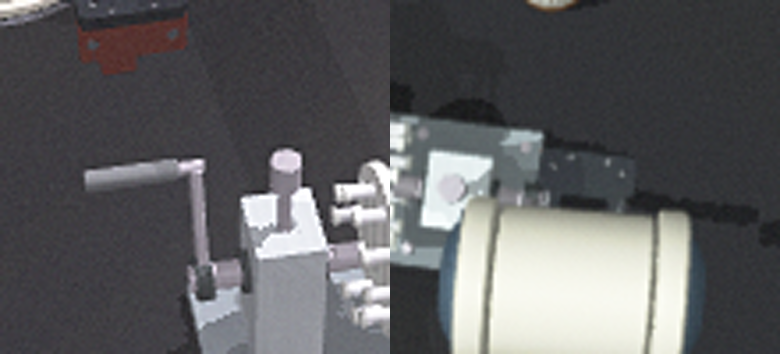

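```bash
python3 -c "
from m import *
p=plane(s,307.3,209.2,.1755);d=p-np.array([.5293,.1037,.1755]);print(p,d@[.995,-.096,0],d@[.096,.995,0])
print(proj(s,[.46+.0135,.0075,.15]))"
```

```text
[0.493  0.0065 0.1755] -0.026796217740740938 -0.10021878828751593
(np.float64(305.99064793737017), np.float64(210.8734955603076))
```

```bash
python3 -m inch '[0.01,0,0,0,0,0,0, 0.025,0,0,0,0,0,0, 0.045,0,0,0,0,0,0, 0.065,0,0,0,0,0,0, 0.08,0,0,0,0,0,0, 0.092,0,0,0,0,0,0, 0.097,0,0,0,0,0,0,0.097,0,0,0,0,0,0,0.097,0,0,0,0,0,0]';python3 look.py e2 270 160 380 260 270 205;python3 -c "
from h import *
go([.46,.0075,.15],-5.5)"
```

```text
time_s: 12.77
tool_pos: [0.4598, 0.0075, 0.153]
ee_rot: [[0.0, 0.995, -0.096], [-0.0, -0.096, -0.995], [-1.0, 0.0, -0.0]]
wrist_force: [-0.2, 0.2, 0.8]
opening: 0.0003
scale 3.5454545454545454
t 12.8667 p [0.4602 0.0074 0.1539] F [0.38 1.11 0.2 ] op 0.0002
shift [ 0.0039 -0.0002 -0.    ] turn [-0.     -0.0001 -0.002 ]
```

View pics/e2.png

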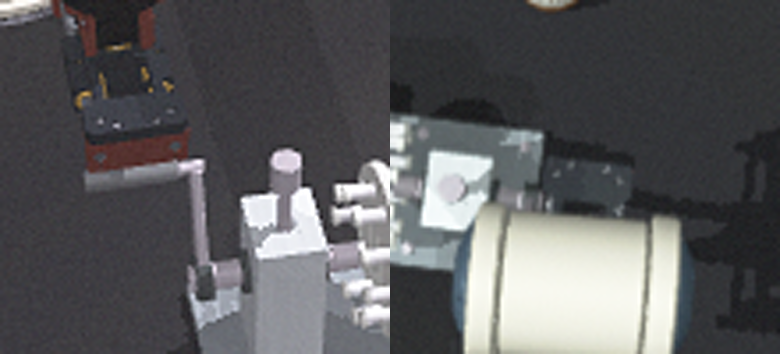

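```bash
python3 -m inch '[0,0.002,0,0,0,0,0, 0,0.004,0,0,0,0,0, 0,0.006,0,0,0,0,0, 0,0.008,0,0,0,0,0, 0,0.010,0,0,0,0,0, 0,0.012,0,0,0,0,0, 0,0.013,0,0,0,0,0]'; python3 -m inch '[0,0.002,0,0,0,0,0, 0,0.004,0,0,0,0,0, 0,0.006,0,0,0,0,0, 0,0.008,0,0,0,0,0]'; python3 -m inch '[0,0.002,0,0,0,0,0, 0,0.004,0,0,0,0,0, 0,0.006,0,0,0,0,0]'
```

```text
time_s: 13.45
tool_pos: [0.4728, 0.0062, 0.1526]
ee_rot: [[-0.0, 0.995, -0.096], [0.0, -0.096, -0.995], [-1.0, -0.0, -0.0]]
wrist_force: [0.5, 0.2, -0.2]
opening: 0.0001
time_s: 13.78
tool_pos: [0.4806, 0.0055, 0.1528]
ee_rot: [[-0.0, 0.995, -0.096], [0.0, -0.096, -0.995], [-1.0, -0.0, -0.0]]
wrist_force: [-1.0, 0.9, 2.2]
opening: 0.0006
time_s: 14.03
tool_pos: [0.4867, 0.0049, 0.1526]
ee_rot: [[0.0, 0.995, -0.096], [-0.0, -0.096, -0.995], [-1.0, 0.0, 0.0]]
wrist_force: [-1.5, 0.7, 1.3]
opening: 0.0006
```

```bash
cat > pin.py <<'E'
from h import *
o=observe();im=imaging.get_image('scene')
g=cv2.cvtColor(im['color'],cv2.COLOR_RGB2GRAY)[185:222,338:364]
c=g[:,10:15].astype(int).mean(1); i=int(np.argmax(c>130))
m=(g>195).astype(np.uint8);n,l,st,ce=cv2.connectedComponentsWithStats(m)
# head top row: first bright row in the columns, interpolated; first component from the top
j=min((k for k in range(1,n) if st[k,4]>12),key=lambda k:st[k,1],default=None)
print('F',np.round(o['wrist_force'],1),'p',np.round(o['tool_pos'],4),'toprow',185+i,'blob',None if j is None else (ce[j]+[338,185]).round(1), None if j is None else st[j,4])
E
python3 pin.py; python3 -m inch '[0,0.001,0,0,0,0,0, 0,0.002,0,0,0,0,0, 0,0.003,0,0,0,0,0, 0,0.004,0,0,0,0,0]';python3 pin.py;python3 -m inch '[0,0.001,0,0,0,0,0, 0,0.002,0,0,0,0,0, 0,0.003,0,0,0,0,0]';python3 pin.py
```

```text
F [-1.5  0.7  1.3] p [0.4867 0.0049 0.1526] toprow 201 blob [349.7 203.3] 39
time_s: 14.42
tool_pos: [0.4906, 0.0045, 0.1526]
ee_rot: [[0.0, 0.995, -0.096], [-0.0, -0.096, -0.995], [-1.0, 0.0, 0.0]]
wrist_force: [-1.3, 0.2, 1.0]
opening: 0.0004
F [-1.3  0.2  1. ] p [0.4906 0.0045 0.1526] toprow 201 blob [349.8 203.6] 38
time_s: 14.72
tool_pos: [0.4935, 0.0042, 0.1526]
ee_rot: [[-0.0, 0.995, -0.096], [-0.0, -0.096, -0.995], [-1.0, -0.0, 0.0]]
wrist_force: [-2.7, 0.1, 1.1]
opening: 0.0005
F [-2.7  0.1  1.1] p [0.4935 0.0042 0.1526] toprow 201 blob [349.7 203.6] 37
```

```bash
python3 -m inch '[0,0.001,0,0,0,0,0, 0,0.002,0,0,0,0,0, 0,0.003,0,0,0,0,0]'|grep force;python3 pin.py;python3 -m inch '[0,0.001,0,0,0,0,0, 0,0.002,0,0,0,0,0, 0,0.003,0,0,0,0,0]'|grep force;python3 pin.py
```

```text
wrist_force: [-1.5, 0.4, 0.9]
F [-1.5  0.4  0.9] p [0.4965 0.0039 0.1526] toprow 201 blob [349.7 203.7] 39
wrist_force: [-0.2, 1.1, 1.0]
F [-0.2  1.1  1. ] p [0.4995 0.0036 0.1526] toprow 201 blob [349.6 203.7] 38
```

```bash
python3 -m inch '[0,0.001,0,0,0,0,0, 0,0.002,0,0,0,0,0]'|grep force;python3 pin.py;python3 -m inch '[0,0.001,0,0,0,0,0, 0,0.002,0,0,0,0,0]'|grep force;python3 pin.py
```

```text
wrist_force: [-0.5, -0.2, 0.5]
F [-0.5 -0.2  0.5] p [0.5015 0.0034 0.1526] toprow 201 blob [349.5 204. ] 36
wrist_force: [-0.8, -0.3, 0.6]
F [-0.8 -0.3  0.6] p [0.5035 0.0032 0.1527] toprow 202 blob [349.6 204.1] 37
```

```bash
python3 -m inch '[0,0.001,0,0,0,0,0, 0,0.002,0,0,0,0,0]'|grep force;python3 pin.py;python3 -m inch '[0,0.001,0,0,0,0,0, 0,0.002,0,0,0,0,0]'|grep force;python3 pin.py
```

```text
wrist_force: [-0.5, 0.2, 1.8]
F [-0.5  0.2  1.8] p [0.5055 0.003  0.1526] toprow 202 blob [349.6 204.1] 37
wrist_force: [-0.8, -0.3, 0.6]
F [-0.8 -0.3  0.6] p [0.5075 0.0029 0.1527] toprow 202 blob [349.7 204.1] 36
```

```bash
python3 look.py e3 300 160 380 260 270 205
```

```text
scale 4.875
```

View pics/e3.png

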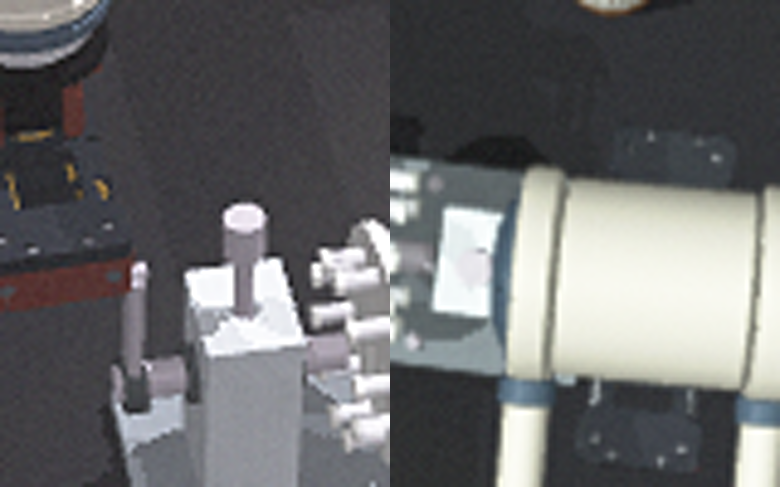

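```bash
python3 -m inch '[0,0.001,0,0,0,0,0, 0,0.002,0,0,0,0,0, 0,0.003,0,0,0,0,0]'|grep force;python3 pin.py;python3 -m inch '[0,0.001,0,0,0,0,0, 0,0.002,0,0,0,0,0]'|grep force;python3 pin.py
```

```text
wrist_force: [0.2, -0.5, 0.3]
F [ 0.2 -0.5  0.3] p [0.5104 0.0026 0.1525] toprow 202 blob [349.6 204.5] 40
wrist_force: [-0.5, 0.5, -1.0]
F [-0.5  0.5 -1. ] p [0.5124 0.0024 0.1525] toprow 207 blob [350.3 209.7] 42
```

```bash
python3 -m inch '[0,0.001,0,0,0,0,0, 0,0.002,0,0,0,0,0, 0,0.003,0,0,0,0,0]'|grep force;python3 pin.py;python3 -m inch '[0,0.001,0,0,0,0,0, 0,0.002,0,0,0,0,0]'|grep force;python3 pin.py
```

```text
wrist_force: [-1.9, -0.5, -0.6]
F [-1.9 -0.5 -0.6] p [0.5154 0.0021 0.1526] toprow 207 blob [350.3 209.6] 43
wrist_force: [-0.3, -0.3, -0.7]
F [-0.3 -0.3 -0.7] p [0.5174 0.0019 0.1526] toprow 207 blob [350.3 209.6] 43
```

```bash
python3 -m inch '[0,0.001,0,0,0,0,0, 0,0.001,0,0,0,0,0]'|grep force;python3 pin.py;python3 look.py e4 300 160 380 260 270 205; python3 -c "
from m import *
for z in(.198,.187,.159):print(proj(s,[.5293,.1037,z]))"
```

```text
wrist_force: [-0.1, -0.2, -0.4]
F [-0.1 -0.2 -0.4] p [0.5185 0.0018 0.1526] toprow 207 blob [350.3 209.5] 44
scale 4.875
(np.float64(350.2844698698028), np.float64(204.4408130569443))
(np.float64(350.17198183739714), np.float64(207.6654630147525))
(np.float64(349.8920150247935), np.float64(215.69116095917124))
```

View pics/e4.png

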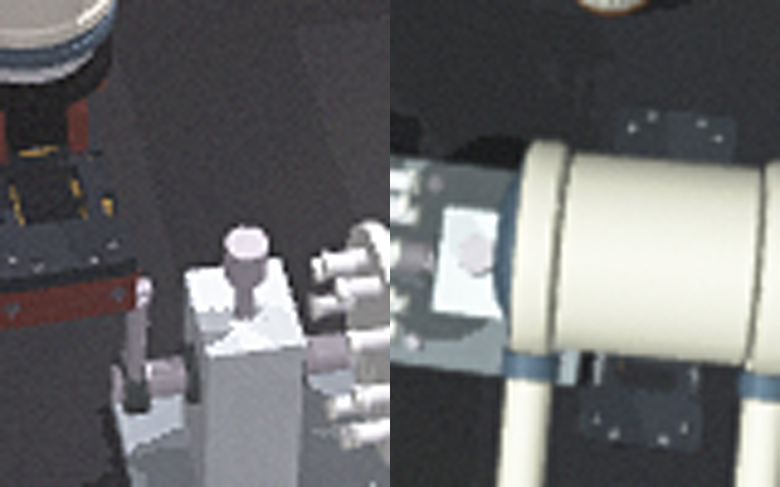

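```bash
for i in 1; do python3 -m inch '[0,0.001,0,0,0,0,0, 0,0.001,0,0,0,0,0]'|grep -E 'force|pos'; python3 -m inch '[0,0.001,0,0,0,0,0, 0,0.001,0,0,0,0,0]'|grep -E 'force|pos'; done; python3 pin.py
```

```text
tool_pos: [0.5194, 0.0017, 0.1527]
wrist_force: [-1.0, -0.3, -0.0]
tool_pos: [0.5204, 0.0016, 0.1526]
wrist_force: [-0.7, 0.1, 0.3]
F [-0.7  0.1  0.3] p [0.5204 0.0016 0.1526] toprow 207 blob [350.3 209.5] 44
```

```bash
python3 -m inch '[0,0.001,0,0,0,0,0, 0,0.001,0,0,0,0,0]'|grep -E 'force'; python3 pin.py
```

```text
wrist_force: [-0.7, -0.1, -0.4]
F [-0.7 -0.1 -0.4] p [0.5214 0.0015 0.1525] toprow 207 blob [350.3 209.5] 44
```

```bash
python3 -m inch '[0,0.001,0,0,0,0,0, 0,0.001,0,0,0,0,0]'|grep -E 'force'; python3 pin.py
```

```text
wrist_force: [0.2, -1.1, -0.4]
F [ 0.2 -1.1 -0.4] p [0.5224 0.0015 0.1526] toprow 207 blob [350.3 209.5] 44
```

```bash
python3 -m inch '[0,0.001,0,0,0,0,0, 0,0.001,0,0,0,0,0]'|grep -E 'force'; python3 pin.py
```

```text
wrist_force: [-0.6, 0.8, -0.3]
F [-0.6  0.8 -0.3] p [0.5234 0.0013 0.1526] toprow 207 blob [350.3 209.5] 43
```

```bash
python3 look.py e5 300 160 380 260 270 205
```

```text
scale 4.875
```

View pics/e5.png

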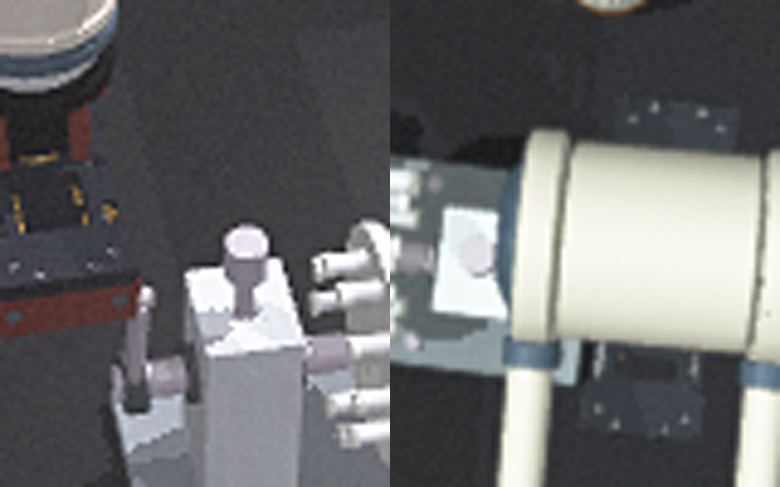

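```bash
python3 -m inch '[0,0.001,0,0,0,0,0, 0,0.001,0,0,0,0,0]'|grep -E 'force'; python3 pin.py
```

```text
wrist_force: [-0.4, -0.2, -0.7]
F [-0.4 -0.2 -0.7] p [0.5244 0.0012 0.1526] toprow 207 blob [350.1 209.4] 43
```

```bash
python3 -m inch '[0,0.001,0,0,0,0,0, 0,0.001,0,0,0,0,0]'|grep -E 'force'; python3 pin.py
```

```text
wrist_force: [0.1, 0.6, -0.5]
F [ 0.1  0.6 -0.5] p [0.5254 0.0011 0.1526] toprow 207 blob [350.2 209.4] 43
```

```bash
python3 -m inch '[0,0.001,0,0,0,0,0, 0,0.001,0,0,0,0,0]'|grep -E 'force'; python3 pin.py
```

```text
wrist_force: [-0.6, 0.8, -0.9]
F [-0.6  0.8 -0.9] p [0.5264 0.001  0.1526] toprow 207 blob [350.  209.3] 43
```

```bash
python3 -m inch '[0,0.001,0,0,0,0,0, 0,0.001,0,0,0,0,0]'|grep -E 'force'; python3 pin.py
```

```text
wrist_force: [-0.0, -0.2, 0.1]
F [-0.  -0.2  0.1] p [0.5274 0.0009 0.1526] toprow 206 blob [350.  209.2] 44
```

```bash
python3 -m inch '[0,0.001,0,0,0,0,0, 0,0.001,0,0,0,0,0]'|grep -E 'force'; python3 pin.py;python3 look.py e6 300 160 380 260 270 205
```

```text
wrist_force: [-1.2, -0.1, -0.6]
F [-1.2 -0.1 -0.6] p [0.5284 0.0008 0.1526] toprow 206 blob [350.  209.1] 44
scale 4.875
```

View pics/e6.png

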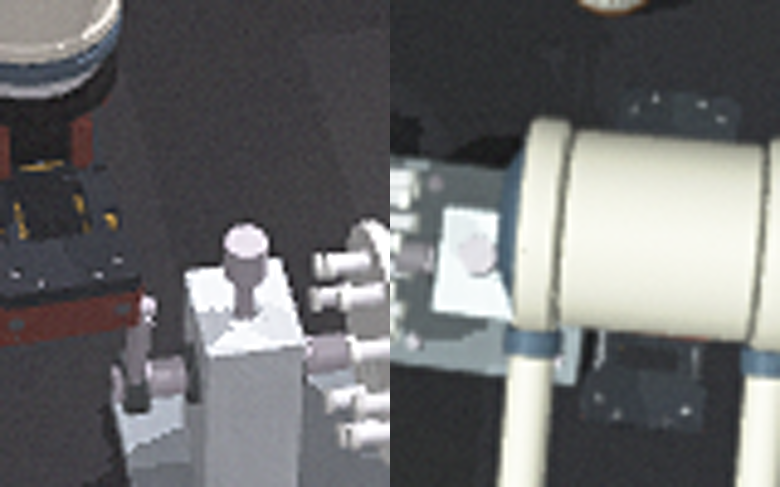

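```bash
python3 -m inch '[0,0.0007,0,0,0,0,0, 0,0.0007,0,0,0,0,0]'|grep -E 'force'; python3 pin.py
```

```text
wrist_force: [-1.3, -0.4, -1.5]
F [-1.3 -0.4 -1.5] p [0.529  0.0008 0.1526] toprow 206 blob [350.  209.1] 44
```

```bash
python3 -m inch '[0,0.0007,0,0,0,0,0, 0,0.0007,0,0,0,0,0]'|grep -E 'force'; python3 pin.py
```

```text
wrist_force: [-1.2, 0.0, -0.8]
F [-1.2  0.  -0.8] p [0.5298 0.0007 0.1526] toprow 206 blob [350.  209.1] 44
```

```bash
python3 -m inch '[0,0.0007,0,0,0,0,0, 0,0.0007,0,0,0,0,0]'|grep -E 'force'; python3 pin.py
```

```text
wrist_force: [-1.2, 1.1, -1.0]
F [-1.2  1.1 -1. ] p [0.5305 0.0006 0.1526] toprow 206 blob [350. 209.] 43
```

```bash
python3 -m inch '[0,0.0008,0,0,0,0,0, 0,0.0008,0,0,0,0,0]'|grep -E 'force'; python3 pin.py
```

```text
wrist_force: [-1.8, -0.4, -1.6]
F [-1.8 -0.4 -1.6] p [0.5313 0.0006 0.1526] toprow 206 blob [350.  208.9] 43
```

```bash
python3 -m inch '[0,0.0008,0,0,0,0,0, 0,0.0008,0,0,0,0,0]'|grep -E 'force|time'; python3 pin.py
```

```text
time_s: 21.13
wrist_force: [-0.2, 0.0, -1.0]
F [-0.2  0.  -1. ] p [5.321e-01 5.000e-04 1.526e-01] toprow 206 blob [350.  208.8] 42
```

```bash
python3 -m inch '[0,0.0008,0,0,0,0,0, 0,0.0008,0,0,0,0,0]'|grep -E 'force|time'; python3 pin.py
```

```text
time_s: 21.35
wrist_force: [-1.4, -0.9, -0.9]
F [-1.4 -0.9 -0.9] p [5.329e-01 4.000e-04 1.526e-01] toprow 206 blob [350.  208.7] 43
```

```bash
python3 -m inch '[0,0.0008,0,0,0,0,0, 0,0.0008,0,0,0,0,0]'|grep -E 'force|time'; python3 pin.py
```

```text
time_s: 21.57
wrist_force: [-1.1, 0.2, -0.3]
F [-1.1  0.2 -0.3] p [5.337e-01 4.000e-04 1.526e-01] toprow 206 blob [350.1 208.7] 44
```

```bash
python3 -m inch '[0,0.0008,0,0,0,0,0, 0,0.0008,0,0,0,0,0]'|grep -E 'force|time'; python3 pin.py
```

```text
time_s: 21.78
wrist_force: [-1.1, 0.5, -1.2]
F [-1.1  0.5 -1.2] p [5.345e-01 3.000e-04 1.526e-01] toprow 206 blob [350.1 208.6] 42
```

```bash
python3 -m inch '[0,0.0008,0,0,0,0,0, 0,0.0008,0,0,0,0,0]'|grep -E 'force|time'; python3 pin.py
```

```text
time_s: 22.0
wrist_force: [-0.1, 0.3, -0.6]
F [-0.1  0.3 -0.6] p [5.353e-01 2.000e-04 1.526e-01] toprow 206 blob [350.1 208.6] 42
```

```bash
python3 -m inch '[0,0.0008,0,0,0,0,0, 0,0.0008,0,0,0,0,0]'|grep -E 'force|time'; python3 pin.py;python3 look.py e7 300 160 380 260 270 205
```

```text
time_s: 22.22
wrist_force: [-1.0, -0.2, -0.9]
F [-1.  -0.2 -0.9] p [5.361e-01 1.000e-04 1.526e-01] toprow 206 blob [350.  208.6] 42
scale 4.875
```

View pics/e7.png

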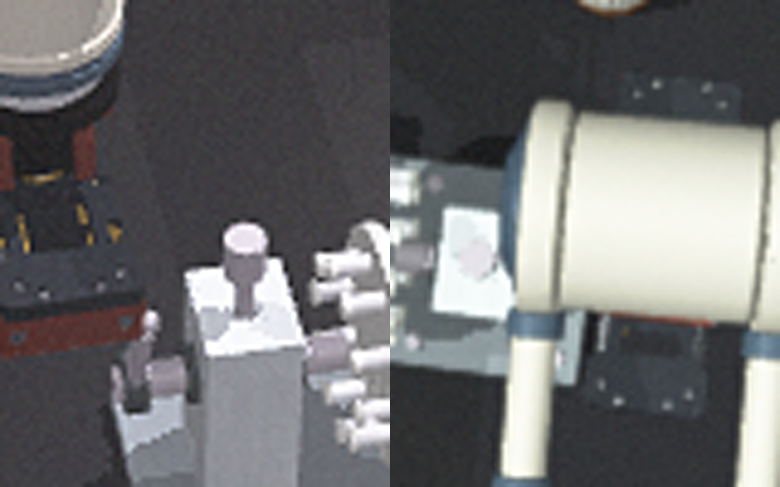

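```bash
python3 -m inch '[0,0.0008,0,0,0,0,0, 0,0.0008,0,0,0,0,0]'|grep -E 'force|time'; python3 pin.py
```

```text
time_s: 22.53
wrist_force: [-0.1, 0.7, -1.3]
F [-0.1  0.7 -1.3] p [0.5368 0.     0.1526] toprow 206 blob [349.9 208.5] 41
```

```bash
python3 -m inch '[0,0.0008,0,0,0,0,0, 0,0.0008,0,0,0,0,0]'|grep -E 'force|time'; python3 pin.py
```

```text
time_s: 22.75
wrist_force: [-1.1, 0.7, -1.3]
F [-1.1  0.7 -1.3] p [ 5.376e-01 -1.000e-04  1.526e-01] toprow 206 blob [350.  208.5] 42
```

```bash
python3 -m inch '[0,0.0008,0,0,0,0,0, 0,0.0008,0,0,0,0,0]'|grep -E 'force|time'; python3 pin.py
```

```text
time_s: 22.97
wrist_force: [-1.7, 1.1, -0.6]
F [-1.7  1.1 -0.6] p [ 5.384e-01 -1.000e-04  1.526e-01] toprow 206 blob [349.8 208.4] 41
```

```bash
python3 -m inch '[0,0.0008,0,0,0,0,0, 0,0.0008,0,0,0,0,0]'|grep -E 'force|time'; python3 pin.py
```

```text
time_s: 23.18
wrist_force: [-1.5, 0.8, -1.8]
F [-1.5  0.8 -1.8] p [ 5.392e-01 -2.000e-04  1.526e-01] toprow 206 blob [349.6 208.3] 40
```

```bash
python3 -m inch '[0,0.0008,0,0,0,0,0, 0,0.0008,0,0,0,0,0]'|grep -E 'force|time'; python3 pin.py
```

```text
time_s: 23.4
wrist_force: [-1.8, 0.7, -0.7]
F [-1.8  0.7 -0.7] p [ 5.400e-01 -2.000e-04  1.525e-01] toprow 206 blob [349.6 208.1] 37
```

```bash
python3 -m inch '[0,0.0008,0,0,0,0,0, 0,0.0008,0,0,0,0,0]'|grep -E 'force|time'; python3 pin.py
```

```text
time_s: 23.62
wrist_force: [-2.0, 1.0, -0.6]
F [-2.   1.  -0.6] p [ 5.407e-01 -4.000e-04  1.525e-01] toprow 205 blob [349.5 207.8] 39
```

```bash
python3 -m inch '[0,0.0008,0,0,0,0,0, 0,0.0008,0,0,0,0,0]'|grep -E 'force|time'; python3 pin.py
```

```text
time_s: 23.83
wrist_force: [-1.6, -0.1, -1.6]
F [-1.6 -0.1 -1.6] p [ 5.415e-01 -4.000e-04  1.525e-01] toprow 205 blob [349.4 207.7] 40
```

```bash
python3 -m inch '[0,0.0008,0,0,0,0,0, 0,0.0008,0,0,0,0,0]'|grep -E 'force|time'; python3 pin.py;python3 look.py e8 300 160 380 260 270 205
```

```text
time_s: 24.05
wrist_force: [-2.8, 0.4, -1.9]
F [-2.8  0.4 -1.9] p [ 5.423e-01 -5.000e-04  1.525e-01] toprow 205 blob [349.3 207.5] 38
scale 4.875
```

View pics/e8.png

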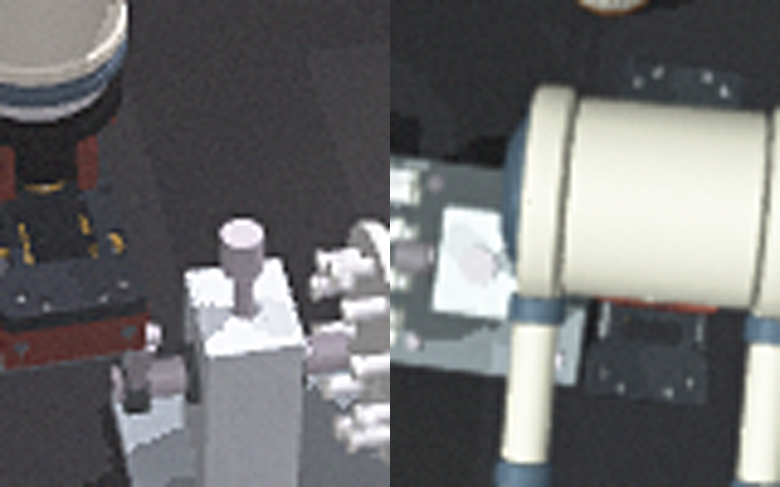

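```bash
python3 -m inch '[0,0.0006,0,0,0,0,0, 0,0.0006,0,0,0,0,0]'|grep -E 'force|time'; python3 pin.py
```

```text
time_s: 24.37
wrist_force: [-3.6, 0.9, -0.9]
F [-3.6  0.9 -0.9] p [ 5.429e-01 -5.000e-04  1.526e-01] toprow 205 blob [349.2 207.4] 38
```

```bash
python3 -m inch '[0,0.0006,0,0,0,0,0, 0,0.0006,0,0,0,0,0]'|grep -E 'force|time'; python3 pin.py
```

```text
time_s: 24.58
wrist_force: [-2.5, 0.1, -1.8]
F [-2.5  0.1 -1.8] p [ 0.5435 -0.0006  0.1525] toprow 205 blob [349.1 207.3] 38
```

```bash
python3 -m inch '[0,0.0006,0,0,0,0,0, 0,0.0006,0,0,0,0,0]'|grep -E 'force|time'; python3 pin.py
```

```text
time_s: 24.8
wrist_force: [-3.0, 0.5, -2.1]
F [-3.   0.5 -2.1] p [ 0.5441 -0.0007  0.1525] toprow 205 blob [349.  207.2] 37
```

```bash
python3 -m inch '[0,-0.003,0,0,0,0,0, -0.002,-0.008,0,0,0,0,0, -0.012,-0.012,0,0,0,0,0, -0.03,-0.012,0,0,0,0,0.02, -0.05,-0.012,0,0,0,0,0.045,-0.058,-0.005,0,0,0,0,0.05,-0.06,0.002,0,0,0,0.05,0.05]' || true
python3 -c "
from m import *
print('amber',plane(t,315,194,.14))
go([.5195+.046*.995,.0017-.046*.096,.21],-5.5)"; python3 pin.py; python3 look.py f1 270 160 380 260 250 170
```

```text
time_s: 25.43
tool_pos: [0.5478, -0.0011, 0.2165]
ee_rot: [[0.055, 0.994, -0.096], [-0.005, -0.096, -0.995], [-0.998, 0.056, -0.0]]
wrist_force: [0.1, -0.2, -0.6]
opening: 0.0233
amber [0.7127 0.0348 0.14  ]
t 25.5333 p [ 0.5467 -0.0009  0.2154] F [0.37 0.09 0.21] op 0.0316
shift [0.0065 0.0183 0.0001] turn [ 0.0001 -0.0001 -0.0555]
F [0.4 0.1 0.2] p [ 0.5467 -0.0009  0.2154] toprow 205 blob [349.1 207.1] 38
scale 3.5454545454545454
```

View pics/f1.png

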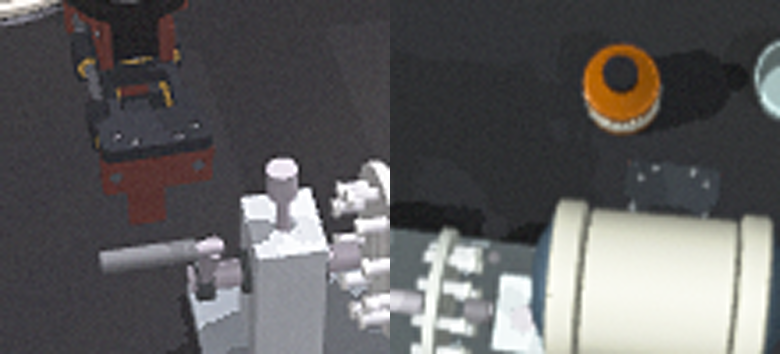

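```bash
python3 -m inch '[0,0.006,0,0,0,-0.02,0.05, 0,0.012,0,0,0,-0.04,0.05, 0,0.017,0,0,0,-0.0555,0.05, 0,0.018,0,0,0,-0.0555,0.05, 0,0.018,0,0,0,-0.0555,0.05, 0,0.018,0,0,0,-0.0555,0.05]'; python3 look.py f2 270 160 380 260 250 170
python3 -c "
from m import *
p=plane(s,312,219,.167);print(p)"
```

```text
time_s: 26.18
tool_pos: [0.5637, -0.0026, 0.2132]
ee_rot: [[-0.006, 0.995, -0.096], [0.001, -0.096, -0.995], [-1.0, -0.006, -0.0]]
wrist_force: [0.1, -1.0, -0.7]
opening: 0.0501
scale 3.5454545454545454
[0.52   0.0105 0.167 ]
```

View pics/f2.png

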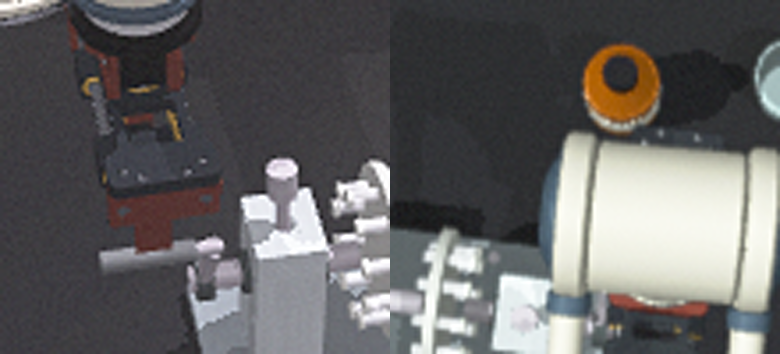

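```bash
python3 -c "
from m import *
for z in(.165,.17):
  p=plane(s,311.7,232.2,z);d=p-np.array([.5293,.1037,z]);print(p,d@[.995,-.096,0])
go([.5653,-.0027,.156],-5.5)"
```

```text
[ 0.5591 -0.0012  0.165 ] 0.03970571411726606
[ 0.5634 -0.0022  0.17  ] 0.04411760797044888
t 26.4833 p [ 0.5638 -0.0025  0.2138] F [0.43 0.13 0.26] op 0.0501
shift [0.0578 0.0018 0.    ] turn [ 0.0001 -0.      0.0051]
```

```bash
python3 -m inch '[0.01,0,0,0,0,0,0.05, 0.025,0,0,0,0,0,0.05, 0.04,0,0,0,0,0,0.05, 0.052,0,0,0,0,0,0.05, 0.057,0,0,0,0,0,0.05, 0.057,0,0,0,0,0,0.05, 0.057,0,0,0,0,0,0.045]'; python3 -m inch '[0,0,0,0,0,0,0.04, 0,0,0,0,0,0,0.036, 0,0,0,0,0,0,0.032, 0,0,0,0,0,0,0.028, 0,0,0,0,0,0,0.026, 0,0,0,0,0,0,0.026]';python3 pin.py
```

```text
time_s: 27.07
tool_pos: [0.5636, -0.0025, 0.1565]
ee_rot: [[-0.006, 0.995, -0.096], [0.001, -0.096, -0.995], [-1.0, -0.006, 0.0]]
wrist_force: [0.5, -0.7, -0.3]
opening: 0.0464
time_s: 27.57
tool_pos: [0.5638, -0.0026, 0.1567]
ee_rot: [[-0.005, 0.995, -0.096], [0.001, -0.096, -0.995], [-1.0, -0.005, -0.0]]
wrist_force: [-0.9, -0.1, -0.5]
opening: 0.026
F [-0.9 -0.1 -0.5] p [ 0.5638 -0.0026  0.1567] toprow 205 blob [349.1 207.1] 38
```

```bash
python3 -m inch '[0,-0.0015,0,0,0,0,0.026, 0,-0.003,0,0,0,0,0.026, 0,-0.0045,0,0,0,0,0.026, 0,-0.006,0,0,0,0,0.026]'|grep force;python3 pin.py; python3 -m inch '[0,-0.001,0,0,0,0,0.026, 0,-0.002,0,0,0,0,0.026, 0,-0.003,0,0,0,0,0.026, 0,-0.004,0,0,0,0,0.026]'|grep force;python3 pin.py
```

```text
wrist_force: [0.1, 0.3, -0.1]
F [ 0.1  0.3 -0.1] p [ 0.5576 -0.002   0.1566] toprow 205 blob [349.1 207.1] 38
wrist_force: [1.2, 0.1, 0.4]
F [1.2 0.1 0.4] p [ 0.554  -0.0016  0.1568] toprow 205 blob [349.1 207.1] 38
```

```bash
python3 -m inch '[0,-0.001,0,0,0,0,0.026, 0,-0.002,0,0,0,0,0.026, 0,-0.003,0,0,0,0,0.026, 0,-0.004,0,0,0,0,0.026]'|grep force;python3 pin.py; python3 -m inch '[0,-0.001,0,0,0,0,0.026, 0,-0.002,0,0,0,0,0.026, 0,-0.003,0,0,0,0,0.026, 0,-0.004,0,0,0,0,0.026]'|grep force;python3 pin.py;  python3 look.py f3 300 160 380 260 250 170
```

```text
wrist_force: [1.7, -0.1, 1.5]
F [ 1.7 -0.1  1.5] p [ 0.5499 -0.0012  0.1568] toprow 205 blob [349.2 207.3] 40
wrist_force: [1.6, 0.1, 1.1]
F [1.6 0.1 1.1] p [ 0.5457 -0.0008  0.1566] toprow 205 blob [349.3 207.4] 38
scale 4.875
```

View pics/f3.png

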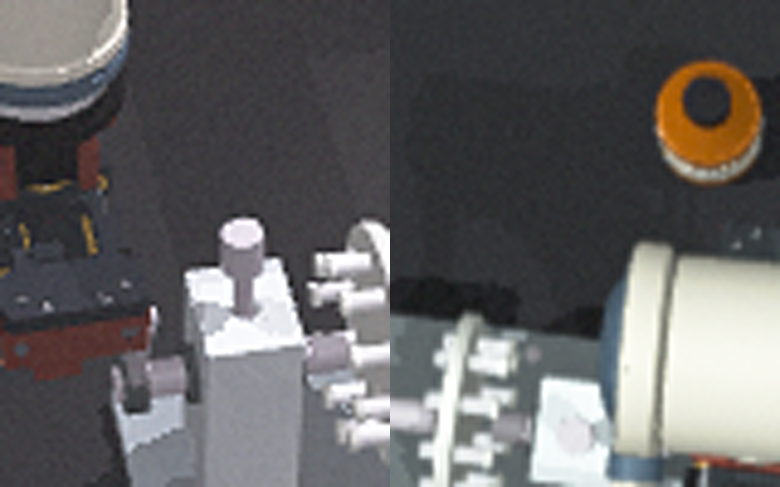

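```bash
python3 -m inch '[0,0,0,0,0,0,0.03, 0,0.002,0,0,0,0,0.036, 0,0.002,0,0,0,0,0.04, -0.008,0.002,0,0,0,0,0.04, -0.025,0.002,0,0,0,0,0.03, -0.045,0.002,0,0,0,0,0.02, -0.065,0.002,0,0,0,0,0, -0.08,0.002,0,0,0,0,0, -0.085,0.002,0,0,0,0,0, -0.085,0.002,0,0,0,0,0]'; python3 pin.py; python3 -c "
from m import *
for z in(.18,.184,.187):print(plane(s,349.3,207.6,z))
go([.528,.1035,.24],-5.5)"
```

```text
time_s: 30.08
tool_pos: [0.5489, -0.0011, 0.2438]
ee_rot: [[-0.002, 0.995, -0.096], [0.0, -0.096, -0.995], [-1.0, -0.002, -0.0]]
wrist_force: [0.8, -0.5, -0.6]
opening: 0.0035
F [ 0.8 -0.5 -0.6] p [ 0.5489 -0.0011  0.2438] toprow 205 blob [349.5 207.4] 38
[0.522  0.1041 0.18  ]
[0.5257 0.1027 0.184 ]
[0.5285 0.1018 0.187 ]
t 30.2333 p [ 0.5479 -0.0011  0.2403] F [ 0.5  -0.17 -0.24] op 0.0005
shift [ 0.0005 -0.0298 -0.1022] turn [-0.      0.0001  0.0075]
```

```bash
python3 -m inch '[0,-0.003,-0.01,0,0,0,0, 0,-0.009,-0.03,0,0,0,0, 0,-0.016,-0.055,0,0,0,0, 0,-0.023,-0.078,0,0,0,0, 0,-0.028,-0.095,0,0,0,0, 0,-0.03,-0.102,0,0,0,0, 0,-0.03,-0.102,0,0,0,0, 0.01,-0.03,-0.102,0,0,0,0, 0.025,-0.03,-0.102,0,0,0,0, 0.035,-0.03,-0.102,0,0,0,0, 0.035,-0.03,-0.102,0,0,0,0]'; python3 look.py g1 310 160 390 260 250 205
python3 -c "
from h import *
go([.528,.1035,.19],-5.5)"
```

```text
time_s: 31.15
tool_pos: [0.527, 0.1023, 0.203]
ee_rot: [[-0.011, 0.995, -0.097], [-0.0, -0.097, -0.995], [-1.0, -0.011, 0.001]]
wrist_force: [0.1, 0.4, -0.2]
opening: 0.0002
scale 4.875
t 31.25 p [0.5278 0.1026 0.2059] F [-0.22 -0.28  0.24] op 0.0005
shift [ 0.0159  0.0003 -0.0009] turn [-0.0012  0.0005  0.0071]
```

View pics/g1.png

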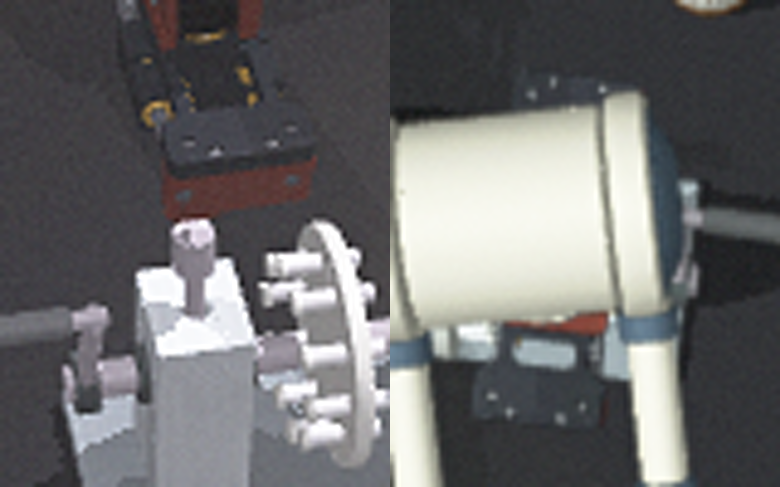

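```bash
python3 -m inch '[0.002,0,0,0,0,0,0, 0.005,0,0,0,0,0,0, 0.008,0,0,0,0,0,0, 0.011,0,0,0,0,0,0, 0.013,0,0,0,0,0,0]'|grep -E 'force|pos'; python3 -m inch '[0.001,0,0,0,0,0,0, 0.002,0,0,0,0,0,0, 0.003,0,0,0,0,0,0]'|grep -E 'force|pos';python3 -m inch '[0.001,0,0,0,0,0,0, 0.002,0,0,0,0,0,0]'|grep -E 'force|pos';python3 -m inch '[0.001,0,0,0,0,0,0, 0.002,0,0,0,0,0,0]'|grep -E 'force|pos'
```

```text
tool_pos: [0.5279, 0.1034, 0.1934]
wrist_force: [-0.4, 0.7, -0.1]
tool_pos: [0.5279, 0.1034, 0.1908]
wrist_force: [0.3, 0.0, 0.3]
tool_pos: [0.5279, 0.1034, 0.1888]
wrist_force: [0.3, 0.4, 0.4]
tool_pos: [0.5279, 0.1034, 0.1868]
wrist_force: [-0.7, -0.8, 1.5]
```

```bash
python3 -m inch '[0.001,0,0,0,0,0,0, 0.001,0,0,0,0,0,0]'|grep -E 'force|pos';python3 -m inch '[0.001,0,0,0,0,0,0, 0.001,0,0,0,0,0,0]'|grep -E 'force|pos';python3 pin.py
```

```text
tool_pos: [0.5282, 0.1034, 0.1865]
wrist_force: [-0.1, 0.3, 3.0]
tool_pos: [0.5282, 0.1034, 0.1855]
wrist_force: [-0.1, -0.2, 5.3]
F [-0.1 -0.2  5.3] p [0.5282 0.1034 0.1855] toprow 217 blob [355.2 217.8] 50
```

```bash
python3 -m inch '[0.001,0,0,0,0,0,0, 0.001,0,0,0,0,0,0]'|grep -E 'force|pos';python3 -m inch '[0.001,0,0,0,0,0,0, 0.001,0,0,0,0,0,0]'|grep -E 'force|pos'
```

```text
tool_pos: [0.5281, 0.1034, 0.1843]
wrist_force: [1.0, 0.0, 4.9]
tool_pos: [0.5282, 0.1035, 0.1834]
wrist_force: [0.7, 0.4, 4.4]
```

```bash
python3 -m inch '[0.001,0,0,0,0,0,0, 0.001,0,0,0,0,0,0]'|grep -E 'force|pos';python3 -m inch '[0.001,0,0,0,0,0,0, 0.001,0,0,0,0,0,0]'|grep -E 'force|pos'
```

```text
tool_pos: [0.5283, 0.1035, 0.1825]
wrist_force: [0.2, 1.0, 5.3]
tool_pos: [0.5285, 0.1035, 0.1816]
wrist_force: [2.3, 0.8, 5.7]
```

```bash
python3 -m inch '[0.001,0,0,0,0,0,0, 0.002,0,0,0,0,0,0, 0.003,0,0,0,0,0,0]'|grep -E 'force|pos';python3 -m inch '[0.001,0,0,0,0,0,0, 0.002,0,0,0,0,0,0]'|grep -E 'force|pos'
```

```text
tool_pos: [0.5288, 0.1036, 0.1791]
wrist_force: [2.8, 0.8, 7.4]
tool_pos: [0.529, 0.1037, 0.1774]
wrist_force: [3.2, -0.2, 8.6]
```

```bash
python3 -m inch '[0.001,0,0,0,0,0,0, 0.002,0,0,0,0,0,0, 0.003,0,0,0,0,0,0]'|grep -E 'force|pos';python3 look.py g2 310 160 390 260 250 205
```

```text
tool_pos: [0.5291, 0.1037, 0.1746]
wrist_force: [3.2, 0.4, 9.5]
scale 4.875
```

View pics/g2.png

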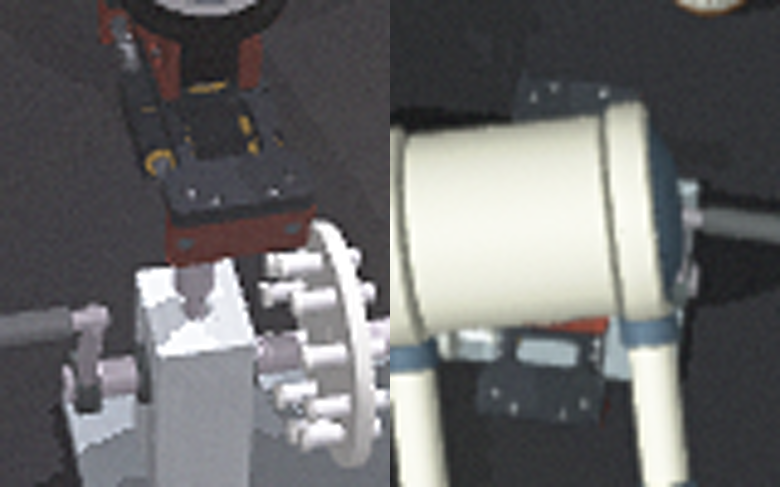

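```bash
python3 -m inch '[0.001,0,0,0,0,0,0, 0.002,0,0,0,0,0,0, 0.003,0,0,0,0,0,0, 0.004,0,0,0,0,0,0]'|grep -E 'force|pos'
```

```text
tool_pos: [0.5293, 0.1037, 0.1708]
wrist_force: [3.0, 1.3, 8.7]
```

```bash
python3 -m inch '[0.001,0,0,0,0,0,0, 0.002,0,0,0,0,0,0, 0.003,0,0,0,0,0,0, 0.004,0,0,0,0,0,0]'|grep -E 'force|pos'
```

```text
tool_pos: [0.5295, 0.1038, 0.167]
wrist_force: [3.5, 1.8, 9.7]
```

```bash
python3 -m inch '[0.001,0,0,0,0,0,0, 0.002,0,0,0,0,0,0, 0.003,0,0,0,0,0,0]'|grep -E 'force|pos|time'
```

```text
time_s: 34.98
tool_pos: [0.5298, 0.1038, 0.1645]
wrist_force: [4.2, 0.9, 10.7]
```

```bash
python3 -m inch '[0.001,0,0,0,0,0,0, 0.002,0,0,0,0,0,0, 0.003,0,0,0,0,0,0]'|grep -E 'force|pos|time'; python3 -m inch '[0.001,0,0,0,0,0,0, 0.001,0,0,0,0,0,0]'|grep -E 'force|pos|time'
```

```text
time_s: 35.23
tool_pos: [0.5299, 0.1039, 0.1616]
wrist_force: [4.6, 1.0, 9.6]
time_s: 35.4
tool_pos: [0.5299, 0.1039, 0.1604]
wrist_force: [4.8, 1.4, 9.8]
```

```bash
python3 -m inch '[0.001,0,0,0,0,0,0, 0.001,0,0,0,0,0,0]'|grep -E 'force|pos|time'
```

```text
time_s: 35.57
tool_pos: [0.53, 0.1039, 0.1595]
wrist_force: [5.9, 1.8, 9.2]
```

```bash
python3 -m inch '[0.001,0,0,0,0,0,0, 0.001,0,0,0,0,0,0]'|grep -E 'force|pos|time'; python3 look.py g3 310 160 390 260 250 205
```

```text
time_s: 35.73
tool_pos: [0.53, 0.1039, 0.1594]
wrist_force: [4.3, 0.9, 13.2]
scale 4.875
```

View pics/g3.png

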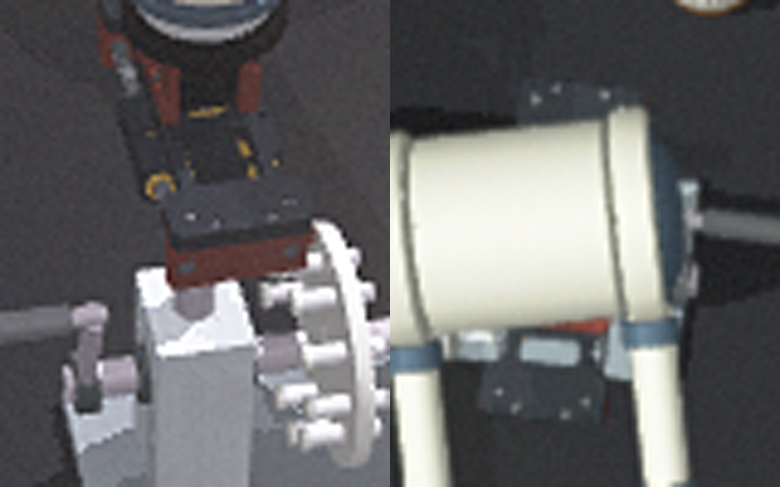

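Stopped at 159.4 mm with force rising, so the head is meeting the block. I'll press slightly more to seat it.

```bash
python3 -m inch '[0.0015,0,0,0,0,0,0, 0.0015,0,0,0,0,0,0]'|grep -E 'force|pos|time'
```

```text
time_s: 36.0
tool_pos: [0.5301, 0.104, 0.1593]
wrist_force: [1.0, 0.7, 18.4]
```

```bash
python3 -m inch '[0.0015,0,0,0,0,0,0, 0.0015,0,0,0,0,0,0]'|grep -E 'force|pos|time'
```

```text
time_s: 36.17
tool_pos: [0.5302, 0.104, 0.1592]
wrist_force: [-0.5, 0.3, 23.0]
```

```bash
python3 -m inch '[-0.004,0,0,0,0,0,0, -0.012,0,0,0,0,0,0, -0.03,0,0,0,0,0,0, -0.055,0,0,0,0,0,0, -0.08,0,0,0,0,0,0, -0.1,0,0,0,0,0,0, -0.11,0,0,0,0,0,0, -0.11,-0.02,0.02,0,0,0,0, -0.11,-0.05,0.05,0,0,0,0, -0.11,-0.08,0.08,0,0,0,0, -0.11,-0.1,0.11,0,0,0,0,-0.11,-0.1,0.115,0,0,0,0]'
python3 -m inch '[0,0,0.02,0,0,0,0, 0,0,0.05,0,0,0,0, 0,0,0.08,0,0,0,0, 0,0,0.1,0,0,0,0, 0,0,0.105,0,0,0,0, 0,0,0.105,0,0,0,0,0,0,0.105,0,0,0,0]'
python3 look.py z1 290 170 380 270 250 205;python3 - <<'E'
from h import *
snap('scene','s9');snap('top','t9')
E
```

```text
time_s: 37.17
tool_pos: [0.4146, -0.0042, 0.2633]
ee_rot: [[-0.006, 0.995, -0.098], [-0.001, -0.098, -0.995], [-1.0, -0.006, 0.002]]
wrist_force: [-0.2, 0.1, 0.3]
opening: 0.001
time_s: 37.75
tool_pos: [0.4078, -0.1056, 0.2626]
ee_rot: [[-0.007, 0.995, -0.096], [0.002, -0.096, -0.995], [-1.0, -0.007, -0.001]]
wrist_force: [0.3, 0.0, 0.6]
opening: 0.0005
scale 4.333333333333333
```

View pics/z1.png

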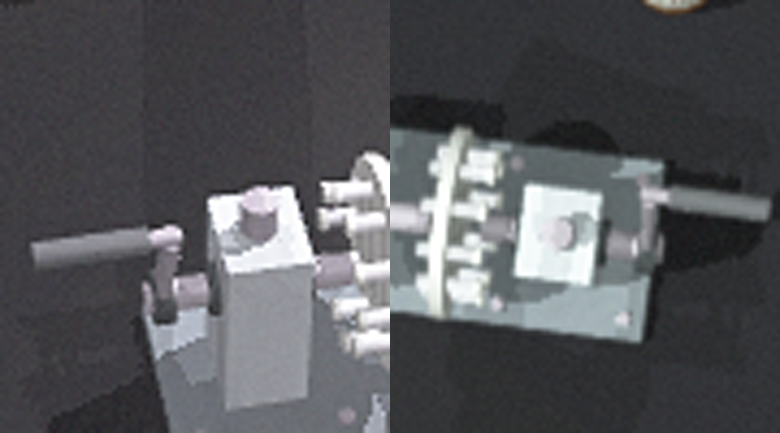

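View pics/s9.png

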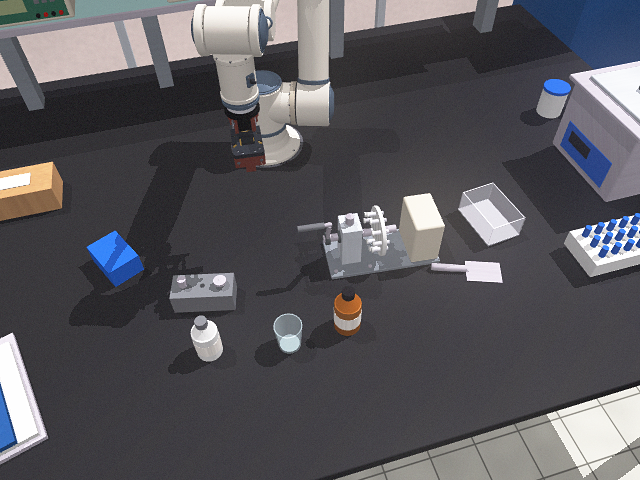

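The pin's head is down on the block at about (349,218), the two spare pins are still in the stand, and everything else stands where it was.

Run:
```python
from h import *
a=cv2.imread('pics/scene0.png');b=cv2.imread('pics/s9.png')
for n,(x0,x1,y0,y1) in dict(stand=(165,240,265,315),wash=(188,225,313,362),beaker=(270,306,310,356),amber=(330,366,286,338),tank=(455,528,180,246),box=(85,145,230,286),spat=(428,505,256,286)).items():
    print(n,round(float(cv2.absdiff(a,b)[y0:y1,x0:x1].mean()),2))
print(workorder.sign_off(),observe()['time_s'])
```

```text
stand 10.68
wash 2.41
beaker 2.53
amber 3.18
tank 2.33
box 7.82
spat 2.21
the job is handed in; nothing more can be done
the job is handed in; nothing more can be done
```

The shaft is locked: the long pin is through the cross-hole with its head down on the block. I handed the job in at about 38 s of the 67 s allowed, with the arm clear of everything.

- **Placing the pin:** I lifted it from the middle hole of the stand and stood it in the guide hole. It stayed upright on the collar when I let go.
- **Turning the crank:** I pushed it with shut fingers in small steps. The pin dropped at a crank angle of about 0.6 rad, and the press later met it 11–12 mm lower. I kept turning gently until the pin leaned and the push rose to about 3–4 N. I never felt a definite hard stop.
- **Extra step:** I then brought the crank back about 14 mm at the bar, with under about 2.5 N, to centre the hole. It rests near 0.8 rad.
- **Pressing home:** this took about 5–11 N until the head met the block at 159.2 mm, where the force rose to 23 N and the pin stopped. The target was 159 mm.

**Last checks:**
- **Bottles, beaker, tank and spatula:** the before-and-after pictures match.
- **Stand and blue box:** these areas differed more. I put that down to the pin being gone and the arm's shadow having moved, and in the picture both look unmoved.
- **Slip:** I typed one wrong row, which tilted the tool by 0.05 rad in free air. I corrected it, and it touched nothing.
- **Disagreements:** the two cameras disagreed by about 4–6 mm, so I relied on the scene camera and the arm's own position reading. The scene picture also put the pin's drop at 16–17 mm, which the press contact did not bear out.

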